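# Change the sample tubes in the sloped storage rack

### The job

Swing the rack's hold-down bar open towards you and first move every old short tube out of the rack into a cradle of its own on the narrow returns stand. Then lay every long tube in a cradle of its own on the sloped rack, cap uphill and plain end down against the stop strip, and swing the hold-down bar fully shut over them. Leave the jar and the bottle where they are.

Things in the scene. Friction and masses are not known exactly. Their poses are not given: they have to be found in the camera images.
- rack: fixed sloped tube rack on the bench, 280 mm wide (its y) and 160 mm deep (its x), two dark steel feet; origin at the centre of its underside on the bench; x points from its low front (towards the robot) to its high back, y to its left, z up. It may be turned by up to 0.15 rad
- deck: the rack's aluminium deck, 160 x 260 mm. Origin at the middle of its top face, 55 mm above the rack's origin; x runs uphill to the back, 12 degrees above level, y across to the left, z square to the deck. Three cradles run along its x, 85 mm apart (deck y = +85, 0, -85 mm). A stop strip 46 mm high runs across the low front, its face at deck x = -50 mm
- groove0 (a point): where the origin of a tube lies when it is seated in the left cradle with its plain end against the stop strip (deck frame 0, 85, 42 mm). The cradle is two V yokes, 12 mm thick, at deck x = -33 and +33 mm, V bottom 14 mm and tops 34 mm above the deck; in the 54 mm gap between them fingers fit down beside the tube
- groove1 (a point): where the origin of a tube lies when it is seated in the middle cradle with its plain end against the stop strip (deck frame 0, 0, 42 mm). The cradle is two V yokes, 12 mm thick, at deck x = -33 and +33 mm, V bottom 14 mm and tops 34 mm above the deck; in the 54 mm gap between them fingers fit down beside the tube
- groove2 (a point): where the origin of a tube lies when it is seated in the right cradle with its plain end against the stop strip (deck frame 0, -85, 42 mm). The cradle is two V yokes, 12 mm thick, at deck x = -33 and +33 mm, V bottom 14 mm and tops 34 mm above the deck; in the 54 mm gap between them fingers fit down beside the tube
- bail (a joint): hold-down bail of the rack: a steel U bar hinged low at the front of the deck. 0 rad = closed, the cross bar over the tubes with its three rubber pads 3 mm above seated tubes; it grows to 2.0 rad as the bar swings up and over towards the robot. A stiff hinge: it stays where it is left; 2 to 4 N at the bar moves it
- bail_hinge (a point): point on the bail's hinge axis (axis along deck y), at deck (-75, -42.5, 20) mm, straight across the arms from bail_grip
- bail_grip (a point): middle of the black rubber sleeve (18 mm diameter, 36 mm long, along deck y) on the bail's cross bar, midway between the middle and right cradles; 100 mm from the hinge axis. At joint 0 it lies at deck (0, -42.5, 86) mm. The cross bar beside it is 10 mm thick; the pads (20 mm wide, reaching 20 mm below the bar's centre) are 42.5 mm to either side
- stand: fixed returns stand: a 100 x 165 mm foot with two narrow posts, each carrying one level cradle of two V yokes (90 degree V, 12 mm thick, at stand x = -33 and +33 mm, tops 124 mm above the bench); between the yokes a 22 mm wide bar runs 14 mm under the V. Origin at the centre of its underside; the cradles run along its x, at its y = +42.5 and -42.5 mm
- seat0 (a point): where the origin of an old tube lies when it rests centred in the stand's left (y = +42.5 mm) cradle, 132 mm above the bench; an old tube may point either way
- seat1 (a point): where the origin of an old tube lies when it rests centred in the stand's right (y = -42.5 mm) cradle, 132 mm above the bench; an old tube may point either way
- tube1: long white sample tube, 135 mm long: round body 40 mm diameter, 100 mm long, and a black hexagonal cap 35 mm long, 40 mm across flats, so it does not roll freely. Lies on the bench at the start. Origin on its axis, 50 mm from the plain end; x points along it towards the cap. 0.08 to 0.15 kg. May be absent (two or three of tube1 to tube3 are there)
- tube1_cap (a point): middle of the end face of that tube's cap, 85 mm from the tube's origin
- tube2: long white sample tube, 135 mm long: round body 40 mm diameter, 100 mm long, and a black hexagonal cap 35 mm long, 40 mm across flats, so it does not roll freely. Lies on the bench at the start. Origin on its axis, 50 mm from the plain end; x points along it towards the cap. 0.08 to 0.15 kg. May be absent (two or three of tube1 to tube3 are there)
- tube2_cap (a point): middle of the end face of that tube's cap, 85 mm from the tube's origin
- tube3: long white sample tube, 135 mm long: round body 40 mm diameter, 100 mm long, and a black hexagonal cap 35 mm long, 40 mm across flats, so it does not roll freely. Lies on the bench at the start. Origin on its axis, 50 mm from the plain end; x points along it towards the cap. 0.08 to 0.15 kg. May be absent (two or three of tube1 to tube3 are there)
- tube3_cap (a point): middle of the end face of that tube's cap, 85 mm from the tube's origin
- old0: an old sample tube, shorter, 107 mm long: round white body 40 mm diameter, 95 mm long, and a flat black hexagonal cap 12 mm thick. Origin on its axis 50 mm from the plain end, x towards the cap. This one starts in the left cradle; one or two of old0, old1, old2 are there
- old1: an old sample tube, shorter, 107 mm long: round white body 40 mm diameter, 95 mm long, and a flat black hexagonal cap 12 mm thick. Origin on its axis 50 mm from the plain end, x towards the cap. This one starts in the middle cradle; one or two of old0, old1, old2 are there
- old2: an old sample tube, shorter, 107 mm long: round white body 40 mm diameter, 95 mm long, and a flat black hexagonal cap 12 mm thick. Origin on its axis 50 mm from the plain end, x towards the cap. This one starts in the right cradle; one or two of old0, old1, old2 are there
- jar: bystander: white jar, 68 mm diameter, 85 mm tall, origin at the centre of its underside; leave alone
- flask: bystander: white bottle with a blue cap, 68 mm diameter, 130 mm tall, origin at the centre of its underside; leave alone
Mind the look-alikes: they are no part of the job. Leave any brown or purple look-alike of the tube1 alone.

How it is judged:
On the way, in this order (a step that is already met when the one before it is completed fails the run):
1. the hold-down bar is swung open (value of joint bail above 1.3 rad), for 0.2 s.
2. every old short tube rests in a cradle of the returns stand ((distance between old0 and seat0 below 0.02 m or distance between old0 and seat1 below 0.02 m) and angle between the x axis of each of old0, old1, old2 and the x axis of stand, either way round below 0.15 rad and linear speed of each of old0, old1, old2 below 0.02 m/s and (distance between old1 and seat0 below 0.02 m or distance between old1 and seat1 below 0.02 m) and (distance between old2 and seat0 below 0.02 m or distance between old2 and seat1 below 0.02 m)), for 0.3 s.
3. every long tube rests in a cradle of the rack, cap uphill, plain end at the stop strip ((distance between tube1 and groove0 below 0.012 m or distance between tube1 and groove1 below 0.012 m or distance between tube1 and groove2 below 0.012 m) and angle between the x axis of each of tube1, tube2, tube3 and the x axis of deck, either way round below 0.12 rad and x of each of tube1_cap, tube2_cap, tube3_cap in the frame of deck above 0.05 m and linear speed of each of tube1, tube2, tube3 below 0.02 m/s and (distance between tube2 and groove0 below 0.012 m or distance between tube2 and groove1 below 0.012 m or distance between tube2 and groove2 below 0.012 m) and (distance between tube3 and groove0 below 0.012 m or distance between tube3 and groove1 below 0.012 m or distance between tube3 and groove2 below 0.012 m)), for 0.3 s.
4. the hold-down bar is fully shut (value of joint bail below 0.07 rad), for 0.2 s.
At the end, for the whole second after the job is handed in: bar shut (within 0.07 rad); every long tube present lies still in a rack cradle, cap uphill, within 12 mm of its seat at the stop strip and 0.12 rad of the cradle's line; the old tube lies still in the stand's cradle, within 20 mm of centred and 0.15 rad of its line (all of step 2 and all of step 3 and value of joint bail below 0.07 rad); the robot touches nothing.
It fails at once if a bystander (jar or bottle) is pushed about or knocked over (distance of any of jar, flask from where it was at the start of the episode above 0.03 m).
Of tube1, tube2, tube3 only 2 to 3 are there at a start; the rules pass over those that are not, and their reading is None.
Of old0, old1, old2 only 1 to 2 are there at a start; the rules pass over those that are not, and their reading is None.
At some moment in a run one of tube1, tube2, tube3 may be knocked a few centimetres aside while the robot is not near it.
Once in a run the grip may slacken for a moment while it holds something.
It also fails if it takes over 210 s, if anything falls off the work surface, if the arm or the gripper's body presses on something with over 40 N, if the wrist force passes 120 N, or if a joint passes its speed limit or range.

### The arm

A 7-joint arm with a two-finger parallel gripper is mounted at the origin on the work surface. World frame = base frame: x ahead of the robot, y to its left, z up, the work surface at z = 0. Lengths are in m, angles in rad, forces in N, time in s.
With the tool pointing down it reaches from about 0.425 to 0.95 m from the base axis. Payload 16.7 kg.
Tool frame: the origin (TCP) lies between the finger pads; the fingertips stand 19 mm ahead of it and the grasp point (between the pads) is the TCP (arm.tcp_to_tips is the distance from the TCP to the fingertips, in m); z points along the fingers, y is the direction in which the jaws open and shut (so a half turn about z gives the same grasp; the last joint's range is limited). The gripper opens to 94 mm and grips with 3 to 60 N. Pads are 16 mm wide; open, the fingers measure 119 mm over their backs; the gripper's body (75 mm by 177 mm) begins 78 mm behind the grasp point.
Start: joints at [-1.274, 0.426, 0.074, 1.606, -0.034, 1.111, -0.067], TCP at [0.291, 0.609, 0.224] pointing down, gripper open.
Joint ranges: [-2.85, 2.85], [-0.5, 2.14], [-1.23, 1.37], [0.21, 2.46], [-1.02, 4.16], [0.16, 2.05], [-2.73, 2.73]. Speed limits (rad/s): [1.89, 1.89, 2.39, 2.39, 3.01, 3.01, 3.01].

### API

Orientations are given as a 3x3 rotation matrix whose columns are the frame's x, y, z axes.
In Python, from cell import get_obs, optics, order, arm gives the robot as it stands.
- The arm moves only by the tool servo_tool, never from a script. Its argument "rows" is a list of rows, each an object of numbers: "x", "y", "z": the shift along the tool's x, y, z in m; "rx", "ry", "rz": the turn, a rotation vector about the tool's x, y, z in degrees; "hand": the opening, from -1 (shut) to 1 (fully open), so that 0 is half open. In form: [{"x": .., "y": .., "z": .., "rx": .., "ry": .., "rz": .., "hand": ..}, ...]. A call has 1 to 12 rows; each row shifts and turns the commanded pose from where the row before left it, along the tool's axes as they then stand; what a row does not reach is not made up. A row lasts 1/8 s, in which the tool goes at most 62.5 mm and 10.7 degrees, less where a joint would pass 70% of its speed; a pose out of reach is approached as far as the arm can. A call with a gripper value outside its range is refused whole. The fingers move at their own pace and stop on an object; "newtons" is the grip in N (left out, the last holds). Time passes only in rows, so rows that do not move let the fingers close. It gives the time, the measured TCP pose, the force and the opening at its end, in the units of the state.
- get_obs(): the state, without advancing time (a new reading comes with each control period).
- optics.read_camera(name): name is "scene" or "top" or "wrist"; returns a dict with "color" (400x640x3 uint8, red, green, blue), "camera_matrix" (3x3 intrinsics, pixels), "extrinsics" (4x4, takes a point from camera to world coordinates); the wrist camera has in their place "hand_eye" (4x4, takes a point from camera to tool coordinates, whose origin is the TCP and whose axes are the flange's). Camera axes: x right, y down, z forward; pixel columns grow to the right and rows downward; lengths in m; the calibration is good to about 2 mm. A picture is of the moment at which its call begins: read the wrist's pose just before it. There is no depth.
- order.sign_off(): hands the job in, once; it reports no verdict.
The state is a dict: "time": time; "qpos": joint angles; "qvel": joint speeds; "tau": joint torques, N m; "eef_pos": TCP position; "eef_rot": TCP orientation; "wrist_force": force on the tool from outside, world axes, zero at the start; "torque": the same for the moment, N m; "opening": opening from 0.0 (shut) to 1.0 (fully open).
Only numpy, scipy, OpenCV 4.12 (cv2) and the standard library are available. Lean on these libraries where they do the work, as an engineer would, in place of code of your own. Each camera call takes 0.05 s, during which the arm holds its last target. There are 200 camera calls.

## Working session

There is one attempt and no reset: what is moved stays moved. The work goes in short steps, Python scripts to look and compute and a tool call to move; the robot and the scene stay as the last step left them, time stands still between calls to the robot, and variables do not carry over. Pictures are saved under pics/ and viewed, on a budget of 14 in all, crops included, one or two more only if the job needs it, and the job is handed in when it is done.

Besides the shell and the picture viewer there is one more tool, called after "Request:" as name([rows], argument=value, ...), one row to a line, values as JSON. servo_tool: Moves the arm, as the interface text tells. Its arguments: {"type":"object","properties":{"rows":{"type":"array"},"newtons":{"type":"number"}},"required":["rows"]}

```bash
ls && mkdir -p pics
python3 - <<'E'
from cell import get_obs, optics, order, arm
import cv2,numpy as np
print(get_obs()); print([a for a in dir(arm) if a[0]!='_'])
for n in("scene","top"):
    d=optics.read_camera(n); cv2.imwrite(f"pics/{n}0.png",d["color"][:,:,::-1]); print(n,d["camera_matrix"].tolist(),d["extrinsics"].round(4).tolist())
d=optics.read_camera("wrist");print(d["hand_eye"].round(4).tolist(),d["camera_matrix"].tolist())
E
```

```text
pics
{'time': 0.0, 'qpos': array([-1.27446832,  0.42673309,  0.07385316,  1.60655687, -0.03408843,
        1.11080786, -0.06712073]), 'qvel': array([-4.16968967e-04,  2.02826572e-03,  1.02514640e-03,  9.53553250e-05,
       -1.72231904e-03, -7.05604107e-04,  1.37199235e-03]), 'tau': array([-1.49507581e-03, -9.35852909e+01,  3.66605490e+00, -4.54187393e+01,
       -4.88133158e-02,  2.00713665e-02,  2.41126781e-04]), 'eef_pos': array([0.2909237 , 0.60865492, 0.22379708]), 'eef_rot': array([[-9.02233348e-01,  4.31247946e-01, -4.42414058e-04],
       [ 4.31248161e-01,  9.02232602e-01, -1.16462191e-03],
       [-1.03080421e-04, -1.24155098e-03, -9.99999224e-01]]), 'wrist_force': array([ 0.46746185, -0.40777119, -0.04095064]), 'torque': array([ 0.00946238,  0.02519911, -0.02947371]), 'opening': 0.999734300445049}
['IKError', 'tcp_to_tips']
scene [[386.45686004575094, 0.0, 321.2558959033328], [0.0, 386.45686004575094, 197.35225506330124], [0.0, 0.0, 1.0]] [[0.7643, 0.5482, -0.3397, 0.9883], [0.6449, -0.6461, 0.4082, -0.5382], [0.0042, -0.5311, -0.8473, 1.2471], [0.0, 0.0, 0.0, 1.0]]
top [[454.32493643047576, 0.0, 322.582621470945], [0.0, 454.32493643047576, 197.20806899323605], [0.0, 0.0, 1.0]] [[0.0135, -0.9899, 0.1412, 0.299], [-0.9998, -0.0155, -0.0135, 0.0272], [0.0156, -0.141, -0.9899, 1.7034], [0.0, 0.0, 0.0, 1.0]]
[[-0.0003, -0.9635, -0.2678, 0.0788], [1.0, -0.0004, 0.0002, -0.0006], [-0.0003, -0.2678, 0.9635, -0.1593], [0.0, 0.0, 0.0, 1.0]] [[300.3846205281478, 0.0, 314.6530724867747], [0.0, 300.3846205281478, 198.37431536877014], [0.0, 0.0, 1.0]]
```

View pics/top0.png

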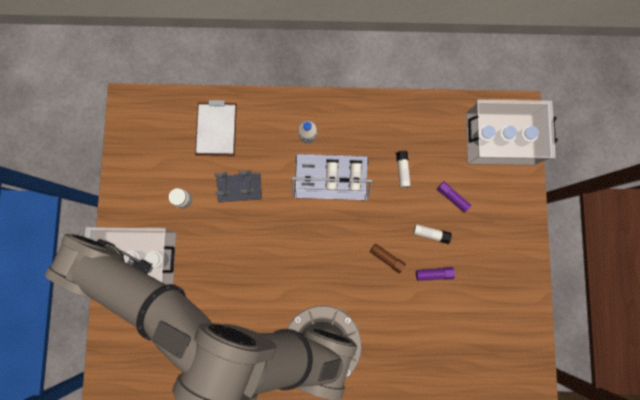

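View pics/scene0.png

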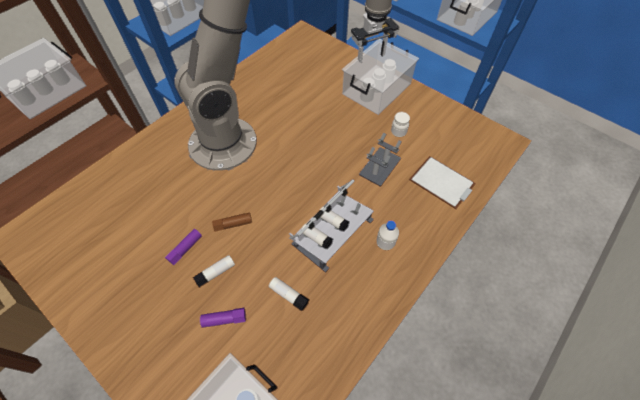

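The top view shows two white long tubes with black caps, at (403,168) and (432,234). The purple ones at (454,197) and (436,274) and the brown one at (388,258) are look-alikes. The old tubes are in the middle and right cradles, at (332,176) and (356,176). The stand is at (239,187), the jar at (179,198) and the bottle at (308,131). I'll confirm this in one enlarged crop.

```bash
cat > h.py <<'E'
from cell import get_obs, optics, order, arm
import cv2,numpy as np
def back(cam,u,v,z):
    "pixel -> world point at height z"
    d=optics.read_camera(cam) if isinstance(cam,str) else cam
    K=d["camera_matrix"];T=d["extrinsics"]
    r=T[:3,:3]@np.linalg.solve(K,[u,v,1]);o=T[:3,3]
    return o+r*(z-o[2])/r[2]
def proj(d,P):
    T=np.linalg.inv(d["extrinsics"]);p=T[:3,:3]@np.asarray(P,float).T+T[:3,3:4];p=d["camera_matrix"]@p
    return (p[:2]/p[2]).T
def wrist():
    o=get_obs();d=optics.read_camera("wrist");T=np.eye(4);T[:3,:3]=o["eef_rot"];T[:3,3]=o["eef_pos"]
    d["extrinsics"]=T@d["hand_eye"];return d
def crop(d,n,x0,y0,x1,y1,s):
    c=cv2.resize(d["color"][y0:y1,x0:x1,::-1],None,fx=s,fy=s,interpolation=cv2.INTER_CUBIC);cv2.imwrite(f"pics/{n}.png",c)
E
python3 - <<'E'
from h import *
d=optics.read_camera("top"); crop(d,"top1",205,135,465,285,3)
for n,u,v,z in[("rackFL",294,198,.05),("rackFR",370,199,.05),("rackBL",297,156,.07),("rackBR",368,156,.07),("t1",403,168,.02),("t2",432,234,.02),("stand",239,187,.05),("jar",179,198,.08)]:print(n,back(d,u,v,z).round(3))
E
```

```text
rackFL [0.53 0.11 0.05]
rackFR [ 0.531 -0.17   0.05 ]
rackBL [0.684 0.101 0.07 ]
rackBR [ 0.688 -0.16   0.07 ]
t1 [ 0.656 -0.299  0.02 ]
t2 [ 0.408 -0.404  0.02 ]
stand [0.568 0.312 0.05 ]
jar [0.52  0.521 0.08 ]
```

View pics/top1.png

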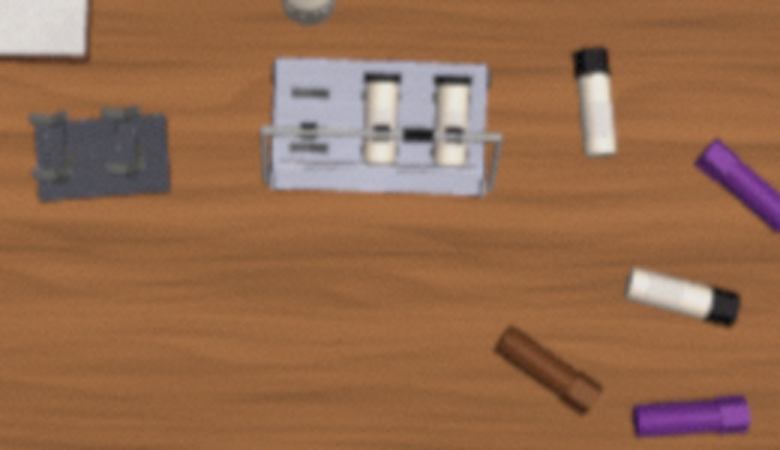

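The crop confirms two white tubes with black caps: t1 at crop (595,100) with its cap up at (590,60), and t2 at (680,297) with its cap right at (722,306). The brown and purple ones are look-alikes. The old tubes are at (381,120) and (452,120), caps uphill. The sleeve is at (417,134), the deck corners at (274,57), (488,65), (272,188) and (484,195), and the stand yokes at (50,118), (120,113), (50,175) and (128,168). Next I'll fit the poses.

```bash
cat >> h.py <<'E'
from scipy.optimize import least_squares
from scipy.spatial.transform import Rotation as R
def rackT(p):
    A=np.eye(4);A[:3,:3]=R.from_euler('z',p[2]).as_matrix();A[:2,3]=p[:2];return A
def deckT(p):
    B=np.eye(4);B[:3,:3]=R.from_euler('y',-np.deg2rad(12)).as_matrix();B[2,3]=.055;return rackT(p)@B
def tf(T,P): P=np.atleast_2d(P);return P@T[:3,:3].T+T[:3,3]
def fit(d,f,P,uv,p0):
    s=least_squares(lambda p:(proj(d,tf(f(p),P))-uv).ravel(),p0);return s.x,np.abs(s.fun).reshape(-1,2)
E
python3 - <<'E'
from h import *
d=optics.read_camera("top")
c=lambda a:np.array(a)/3+[205,135]
P=np.array([[.08,.13,0],[.08,-.13,0],[-.08,.13,0],[-.08,-.13,0],[0,-.0425,.086]])
p,r=fit(d,deckT,P,c([[274,57],[488,65],[272,188],[484,195],[417,134]]),[.6,-.03,0]);print("rack",p.round(4),r.round(1).tolist())
D=deckT(p)
for n,q in dict(g0=[0,.085,.042],g1=[0,0,.042],g2=[0,-.085,.042],hinge=[-.075,-.0425,.02],grip=[0,-.0425,.086]).items():print(n,tf(D,q)[0].round(4))
P=np.array([[.033,.0425,.124],[.033,-.0425,.124],[-.033,.0425,.124],[-.033,-.0425,.124]])
p,r=fit(d,rackT,P,c([[50,118],[120,113],[50,175],[128,168]]),[.57,.31,0]);print("stand",p.round(4),r.round(1).tolist())
print("seats",tf(rackT(p),[[0,.0425,.132],[0,-.0425,.132]]).round(4).tolist())
for n,a,b in(("t1",(602,155),(590,47)),("t2",(628,282),(738,309))):
    A,B=back(d,*c(a),.02),back(d,*c(b),.02);v=B-A;print(n,A.round(3),B.round(3),np.linalg.norm(v).round(3),"yaw",np.arctan2(v[1],v[0]).round(3),"org",(A+v/np.linalg.norm(v)*.05).round(3))
E
```

```text
rack [ 0.6082 -0.0271 -0.0179] [[0.5, 0.5], [0.2, 0.3], [0.1, 0.3], [0.6, 0.3], [0.3, 1.2]]
g0 [0.601  0.0581 0.0961]
g1 [ 0.5995 -0.0269  0.0961]
g2 [ 0.598  -0.1119  0.0961]
hinge [ 0.53   -0.0682  0.059 ]
grip [ 0.5896 -0.0692  0.1391]
stand [0.5706 0.3178 0.1035] [[0.3, 0.3], [0.5, 0.1], [0.8, 0.2], [0.9, 0.0]]
seats [[0.5662, 0.3601, 0.132], [0.575, 0.2755, 0.132]]
t1 [ 0.584 -0.308  0.02 ] [ 0.723 -0.295  0.02 ] 0.139 yaw 0.097 org [ 0.634 -0.303  0.02 ]
t2 [ 0.425 -0.339  0.02 ] [ 0.394 -0.475  0.02 ] 0.14 yaw -1.798 org [ 0.414 -0.387  0.02 ]
```

Request:
servo_tool([
  {"z":-0.011,"rz":9.3,"hand":1},
  {"z":-0.011,"rz":9.3,"hand":1},
  {"z":-0.011,"rz":9.3,"hand":1},
  {"z":-0.011,"rz":9.3,"hand":1},
  {"z":-0.011,"rz":9.3,"hand":1},
  {"z":-0.011,"rz":9.3,"hand":1},
  {"z":-0.01,"rz":9.3,"hand":1},
], newtons=20)

```text
schema error: expected keys x, y, z, rx, ry, rz, hand
```

Request:
servo_tool([
  {"x":-0.054,"y":0.025},
  {"x":-0.054,"y":0.025},
  {"x":-0.054,"y":0.025},
  {"x":-0.054,"y":0.025},
  {"x":-0.054,"y":0.025},
  {"x":-0.054,"y":0.025},
  {"x":-0.054,"y":0.025},
  {"x":-0.054,"y":0.025},
  {"x":-0.054,"y":0.025},
  {"x":-0.054,"y":0.025},
  {"x":-0.054,"y":0.025},
  {"x":-0.054,"y":0.025},
])

```text
schema error: expected keys x, y, z, rx, ry, rz, hand
```

```bash
cat >> h.py <<'E'
def go(pos,ang=None,Rg=None):
    "turn first (tool axes, deg), then shift along goal tool axes"
    o=get_obs()
    if Rg is None:
        a=np.deg2rad(ang);x=np.array([np.cos(a),np.sin(a),0]);z=np.array([0,0,-1.]);Rg=np.c_[x,np.cross(z,x),z]
    rv=R.from_matrix(o["eef_rot"].T@Rg).as_rotvec(degrees=True)
    print("turn",rv.round(2),"shift",(Rg.T@(np.array(pos)-o["eef_pos"])).round(4))
def st():
    o=get_obs();print("t",o["time"],"q",o["qpos"].round(2),"p",o["eef_pos"].round(4),"xang",np.rad2deg(np.arctan2(o["eef_rot"][1,0],o["eef_rot"][0,0])).round(1),"tilt",o["eef_rot"][2].round(3),"F",o["wrist_force"].round(1),"op",round(o["opening"],3))
E
python3 - <<'E'
from h import *
st();go([.59,-.07,.3],89)
E
```

```text
t 0.25 q [-1.27  0.43  0.07  1.61 -0.03  1.11 -0.07] p [0.291  0.6088 0.2242] xang 154.5 tilt [-0.    -0.001 -1.   ] F [ 0.2 -0.9 -0.4] op 0.998
turn [-3.000e-02  2.000e-02  6.545e+01] shift [-0.6735  0.3108 -0.0758]
```

Request:
servo_tool([
  {"x":0,"y":0,"z":-0.011,"rx":0,"ry":0,"rz":9.3,"hand":1},
  {"x":0,"y":0,"z":-0.011,"rx":0,"ry":0,"rz":9.3,"hand":1},
  {"x":0,"y":0,"z":-0.011,"rx":0,"ry":0,"rz":9.3,"hand":1},
  {"x":0,"y":0,"z":-0.011,"rx":0,"ry":0,"rz":9.3,"hand":1},
  {"x":0,"y":0,"z":-0.011,"rx":0,"ry":0,"rz":9.3,"hand":1},
  {"x":0,"y":0,"z":-0.011,"rx":0,"ry":0,"rz":9.3,"hand":1},
  {"x":0,"y":0,"z":-0.01,"rx":0,"ry":0,"rz":9.6,"hand":1},
], newtons=20)

```text
time: 1.12
eef_pos: [0.291, 0.609, 0.3008]
eef_rot: [[0.022, 1.0, -0.0], [1.0, -0.022, -0.0], [-0.0, -0.0, -1.0]]
wrist_force: [-0.5, 0.2, 0.5]
opening: 1.001
```

Request:
servo_tool([
  {"x":-0.054,"y":0.025,"z":0,"rx":0,"ry":0,"rz":0,"hand":1},
  {"x":-0.054,"y":0.025,"z":0,"rx":0,"ry":0,"rz":0,"hand":1},
  {"x":-0.054,"y":0.025,"z":0,"rx":0,"ry":0,"rz":0,"hand":1},
  {"x":-0.054,"y":0.025,"z":0,"rx":0,"ry":0,"rz":0,"hand":1},
  {"x":-0.054,"y":0.025,"z":0,"rx":0,"ry":0,"rz":0,"hand":1},
  {"x":-0.054,"y":0.025,"z":0,"rx":0,"ry":0,"rz":0,"hand":1},
  {"x":-0.054,"y":0.025,"z":0,"rx":0,"ry":0,"rz":0,"hand":1},
  {"x":-0.054,"y":0.025,"z":0,"rx":0,"ry":0,"rz":0,"hand":1},
  {"x":-0.054,"y":0.025,"z":0,"rx":0,"ry":0,"rz":0,"hand":1},
  {"x":-0.054,"y":0.025,"z":0,"rx":0,"ry":0,"rz":0,"hand":1},
  {"x":-0.054,"y":0.025,"z":0,"rx":0,"ry":0,"rz":0,"hand":1},
  {"x":-0.054,"y":0.025,"z":0,"rx":0,"ry":0,"rz":0,"hand":1},
])

```text
time: 2.62
eef_pos: [0.5809, -0.0455, 0.3007]
eef_rot: [[0.016, 1.0, 0.0], [1.0, -0.016, 0.0], [0.0, 0.0, -1.0]]
wrist_force: [0.8, 0.2, 0.9]
opening: 1.0
```

Run:
```python
from h import *
st();go([.59,-.07,.3],89)
d=wrist();cv2.imwrite("pics/w1.png",d["color"][:,:,::-1])
```

```text
t 2.625 q [-0.63  0.26  0.74  1.76 -0.18  1.2   0.14] p [ 0.5809 -0.0455  0.3007] xang 89.1 tilt [ 0.  0. -1.] F [0.8 0.2 0.9] op 1.0
turn [ 0.03 -0.02  0.09] shift [-0.0243  0.0096  0.0007]
```

View pics/w1.png

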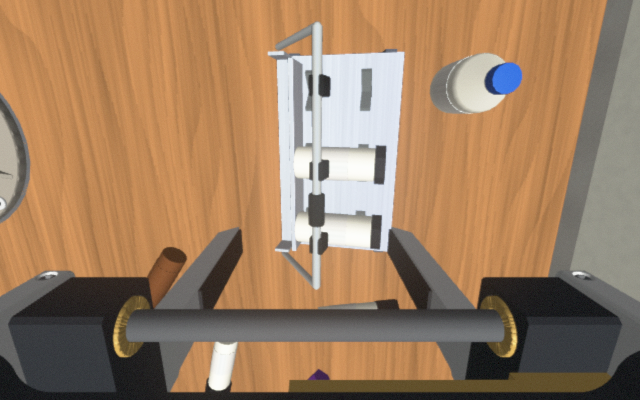

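The wrist view shows the sleeve at (317,209), the pads at (319,86), (320,171) and (319,243), the back deck corners at (404,52) and (387,250), and the old tubes' caps at (380,165) and (376,231). I'll refit the rack from these.

Run:
```python
from h import *
d=wrist()
P=np.array([[.08,.13,0],[.08,-.13,0],[0,-.0425,.086],[0,.085,.076],[0,0,.076],[0,-.085,.076]])
uv=np.array([[404,52],[387,250],[317,209],[319,86],[320,171],[319,243]])
p,r=fit(d,deckT,P,uv,[.6,-.03,0]);print("rack",p.round(4),r.round(1).tolist())
D=deckT(p)
for n,q in dict(g0=[0,.085,.042],g1=[0,0,.042],g2=[0,-.085,.042],hinge=[-.075,-.0425,.02],grip=[0,-.0425,.086]).items():print(n,tf(D,q)[0].round(4))
q=np.array([[-.05,0,.062],[.057,0,.062],[-.05,-.085,.062],[.057,-.085,.062]]);print("old tube top ends predicted px",proj(d,tf(D,q)).round(0).tolist())
go(tf(D,[0,-.0425,.086])[0],89)
```

```text
rack [ 0.6042 -0.0349 -0.0259] [[4.0, 0.1], [1.7, 3.0], [1.5, 0.7], [2.2, 2.2], [0.5, 1.7], [0.9, 3.1]]
g0 [0.5977 0.0503 0.0961]
g1 [ 0.5955 -0.0346  0.0961]
g2 [ 0.5933 -0.1196  0.0961]
hinge [ 0.5256 -0.0754  0.059 ]
grip [ 0.5852 -0.0769  0.1391]
old tube top ends predicted px [[281.0, 166.0], [373.0, 169.0], [283.0, 232.0], [369.0, 239.0]]
turn [ 0.05  0.15 -0.38] shift [-0.0263  0.0045  0.1615]
```

The arm was still settling between that picture and the fit, so I'll refit with the pose at the moment of the picture.

Run:
```python
from h import *
d=wrist();T=np.eye(4);T[:3,:3]=np.array([[.016,1,0],[1,-.016,0],[0,0,-1]]);T[:3,3]=[.5809,-.0455,.3007];d["extrinsics"]=T@d["hand_eye"]
P=np.array([[.08,.13,0],[.08,-.13,0],[0,-.0425,.086],[0,.085,.076],[0,0,.076],[0,-.085,.076]])
uv=np.array([[404,52],[387,250],[317,209],[319,86],[320,171],[319,243]])
p,r=fit(d,deckT,P,uv,[.6,-.03,0]);print("rack",p.round(4),r.round(1).tolist())
D=deckT(p)
for n,q in dict(g0=[0,.085,.042],g1=[0,0,.042],g2=[0,-.085,.042],hinge=[-.075,-.0425,.02],grip=[0,-.0425,.086]).items():print(n,tf(D,q)[0].round(4))
q=np.array([[-.05,0,.062],[.057,0,.062],[-.05,-.085,.062],[.057,-.085,.062]]);print("old tube top ends predicted px",proj(d,tf(D,q)).round(0).tolist())
st();go(tf(D,[0,-.0425,.086])[0],89)
```

```text
rack [ 0.6024 -0.0263 -0.0193] [[4.0, 0.1], [1.5, 3.3], [1.4, 0.7], [2.1, 2.1], [0.4, 1.8], [0.9, 3.0]]
g0 [0.5953 0.0588 0.0961]
g1 [ 0.5937 -0.0261  0.0961]
g2 [ 0.5921 -0.1111  0.0961]
hinge [ 0.5241 -0.0673  0.059 ]
grip [ 0.5837 -0.0685  0.1391]
old tube top ends predicted px [[281.0, 166.0], [373.0, 169.0], [283.0, 232.0], [369.0, 239.0]]
t 2.775 q [-0.63  0.26  0.74  1.76 -0.18  1.2   0.13] p [ 0.5806 -0.0473  0.3003] xang 88.8 tilt [-0.001 -0.    -1.   ] F [-0.2  1.6 -0.5] op 1.002
turn [-0.01  0.08 -0.25] shift [-0.0211  0.0035  0.1612]
```

Request:
servo_tool([
  {"x":-0.021,"y":0.005,"z":0.03,"rx":0,"ry":0,"rz":0,"hand":1},
  {"x":0,"y":0,"z":0.04,"rx":0,"ry":0,"rz":0,"hand":1},
  {"x":0,"y":0,"z":0.04,"rx":0,"ry":0,"rz":0,"hand":1},
  {"x":0,"y":0,"z":0.03,"rx":0,"ry":0,"rz":0,"hand":1},
  {"x":0,"y":0,"z":0.02,"rx":0,"ry":0,"rz":0,"hand":1},
  {"x":0,"y":0,"z":0,"rx":0,"ry":0,"rz":0,"hand":-0.3},
  {"x":0,"y":0,"z":0,"rx":0,"ry":0,"rz":0,"hand":-0.5},
  {"x":0,"y":0,"z":0,"rx":0,"ry":0,"rz":0,"hand":-0.55},
  {"x":0,"y":0,"z":0,"rx":0,"ry":0,"rz":0,"hand":-0.55},
  {"x":0,"y":0,"z":0,"rx":0,"ry":0,"rz":0,"hand":-0.55},
], newtons=10)

```text
time: 4.03
eef_pos: [0.5851, -0.0649, 0.1408]
eef_rot: [[0.017, 1.0, 0.0], [1.0, -0.017, 0.0], [0.0, 0.0, -1.0]]
wrist_force: [-0.0, -0.3, -0.6]
opening: 0.505
```

Run:
```python
from h import *
st();d=wrist();crop(d,"w2",140,60,540,360,2)
```

```text
t 4.025 q [-0.51  0.44  0.66  1.91 -0.34  0.9   0.3 ] p [ 0.5851 -0.0649  0.1408] xang 89.1 tilt [ 0.  0. -1.] F [-0.  -0.3 -0.6] op 0.505
```

View pics/w2.png

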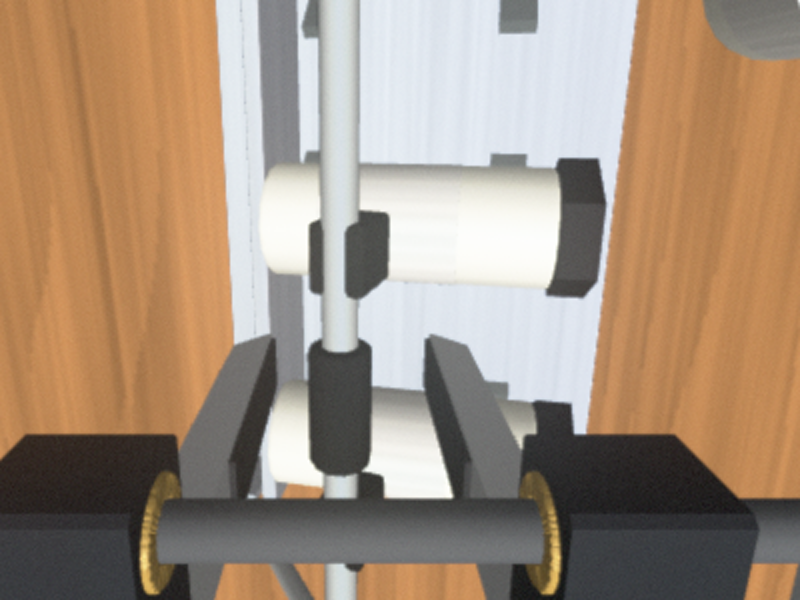

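Request:
servo_tool([
  {"x":-0.005,"y":-0.003,"z":0,"rx":0,"ry":0,"rz":0,"hand":-0.55},
  {"x":0,"y":0,"z":0,"rx":0,"ry":0,"rz":0,"hand":-0.55},
  {"x":0,"y":0,"z":0,"rx":0,"ry":0,"rz":0,"hand":-0.55},
  {"x":0,"y":0,"z":0,"rx":0,"ry":0,"rz":0,"hand":-0.55},
  {"x":0,"y":0,"z":0,"rx":0,"ry":0,"rz":0,"hand":-0.55},
])

```text
time: 4.7
eef_pos: [0.5819, -0.0698, 0.1404]
eef_rot: [[0.016, 1.0, -0.0], [1.0, -0.016, -0.0], [-0.0, -0.0, -1.0]]
wrist_force: [0.1, -0.1, 0.5]
opening: 0.226
```

Request:
servo_tool([
  {"x":0,"y":-0.0127,"z":-0.008,"rx":0,"ry":0,"rz":0,"hand":-0.55},
  {"x":0,"y":-0.0137,"z":-0.006,"rx":0,"ry":0,"rz":0,"hand":-0.55},
  {"x":0,"y":-0.0145,"z":-0.0039,"rx":0,"ry":0,"rz":0,"hand":-0.55},
  {"x":0,"y":-0.0149,"z":-0.0017,"rx":0,"ry":0,"rz":0,"hand":-0.55},
  {"x":0,"y":-0.0149,"z":0.0005,"rx":0,"ry":0,"rz":0,"hand":-0.55},
])

```text
time: 5.32
eef_pos: [0.5102, -0.0686, 0.1597]
eef_rot: [[0.016, 1.0, 0.0], [1.0, -0.016, 0.0], [0.0, 0.0, -1.0]]
wrist_force: [3.1, -0.3, -2.4]
opening: 0.229
```

Request:
servo_tool([
  {"x":0,"y":-0.0148,"z":0.0028,"rx":0,"ry":0,"rz":0,"hand":-0.55},
  {"x":0,"y":-0.0141,"z":0.005,"rx":0,"ry":0,"rz":0,"hand":-0.55},
  {"x":0,"y":-0.0133,"z":0.007,"rx":0,"ry":0,"rz":0,"hand":-0.55},
  {"x":0,"y":-0.012,"z":0.0089,"rx":0,"ry":0,"rz":0,"hand":-0.55},
  {"x":0,"y":-0.0106,"z":0.0106,"rx":0,"ry":0,"rz":0,"hand":-0.55},
  {"x":0,"y":-0.0089,"z":0.0121,"rx":0,"ry":0,"rz":0,"hand":-0.55},
  {"x":0,"y":0,"z":0,"rx":0,"ry":0,"rz":0,"hand":-0.55},
])

```text
time: 6.2
eef_pos: [0.4393, -0.0675, 0.1131]
eef_rot: [[0.016, 1.0, 0.005], [1.0, -0.016, -0.001], [-0.001, 0.005, -1.0]]
wrist_force: [20.8, 1.0, -13.8]
opening: 0.285
```

Run:
```python
from h import *
st();d=wrist();p=back(d,314.65,255.6,.11);print(p)
cv2.imwrite("pics/w3.png",d["color"][:,:,::-1])
```

```text
t 6.2 q [-0.61  0.24  0.71  2.25 -0.24  0.72  0.25] p [ 0.4393 -0.0675  0.1131] xang 89.1 tilt [-0.001  0.005 -1.   ] F [ 20.8   1.  -13.8] op 0.285
[ 0.43833691 -0.06999463  0.11      ]
```

View pics/w3.png

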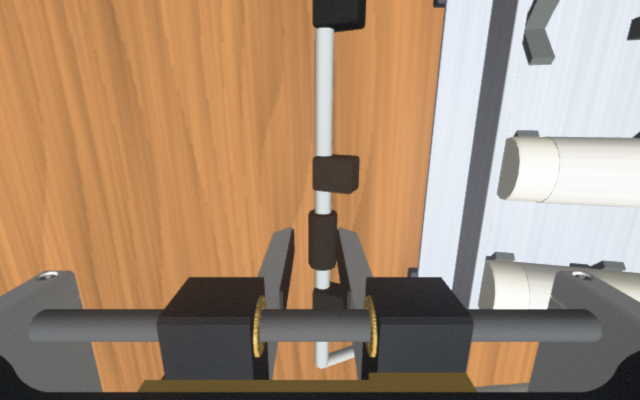

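Bail is swung to about 1.6 rad. I'll release it, rise and turn for the old tubes.

Request:
servo_tool([
  {"x":0,"y":0,"z":0,"rx":0,"ry":0,"rz":0,"hand":0},
  {"x":0,"y":0,"z":0,"rx":0,"ry":0,"rz":0,"hand":0},
  {"x":0,"y":0,"z":-0.03,"rx":0,"ry":0,"rz":0,"hand":0},
  {"x":0,"y":0,"z":-0.06,"rx":0,"ry":0,"rz":-10,"hand":0.4},
  {"x":0,"y":0,"z":-0.06,"rx":0,"ry":0,"rz":-10,"hand":0.4},
  {"x":0,"y":0,"z":-0.03,"rx":0,"ry":0,"rz":-10,"hand":0.4},
  {"x":0,"y":0.03,"z":0,"rx":0,"ry":0,"rz":-10,"hand":0.4},
  {"x":0,"y":0.03,"z":0,"rx":0,"ry":0,"rz":-10,"hand":0.4},
  {"x":0,"y":0.0,"z":0,"rx":0,"ry":0,"rz":-10,"hand":0.4},
  {"x":0,"y":0,"z":0,"rx":0,"ry":0,"rz":-10,"hand":0.4},
  {"x":0,"y":0,"z":0,"rx":0,"ry":0,"rz":-10,"hand":0.4},
  {"x":0,"y":0,"z":0,"rx":0,"ry":0,"rz":-10,"hand":0.4},
])

```text
time: 7.75
eef_pos: [0.4863, -0.0342, 0.2927]
eef_rot: [[-1.0, 0.011, -0.001], [0.011, 1.0, -0.0], [0.001, -0.0, -1.0]]
wrist_force: [-0.7, 0.6, 0.6]
opening: 0.7
```

```bash
cat >> h.py <<'E'
RACK=[.6024,-.0263,-.0193]
def Rdeck(p=None):
    "tool pointing into the deck, tool x downhill"
    return deckT(RACK if p is None else p)[:3,:3]@np.diag([-1,1,-1.])
E
python3 - <<'E'
from h import *
st();D=deckT(RACK);go(tf(D,[-.01,-.0425,.22])[0],Rg=Rdeck())
E
```

```text
t 7.75 q [-0.76  0.04  0.74  1.96 -0.03  1.16  1.54] p [ 0.4863 -0.0342  0.2927] xang 179.4 tilt [ 0.001 -0.    -1.   ] F [-0.7  0.6  0.6] op 0.7
turn [  0.04 -12.08   0.48] shift [-0.054  -0.0324  0.0366]
```

Request:
servo_tool([
  {"x":0,"y":0,"z":0,"rx":0,"ry":-6,"rz":0.5,"hand":0.4},
  {"x":0,"y":0,"z":0,"rx":0,"ry":-6,"rz":0,"hand":0.4},
  {"x":-0.027,"y":-0.016,"z":0.018,"rx":0,"ry":0,"rz":0,"hand":0.4},
  {"x":-0.027,"y":-0.016,"z":0.018,"rx":0,"ry":0,"rz":0,"hand":0.4},
  {"x":0,"y":0,"z":0,"rx":0,"ry":0,"rz":0,"hand":0.4},
  {"x":0,"y":0,"z":0,"rx":0,"ry":0,"rz":0,"hand":0.4},
])

```text
time: 8.5
eef_pos: [0.5456, -0.0675, 0.2687]
eef_rot: [[-0.978, 0.026, 0.206], [0.025, 1.0, -0.005], [-0.206, 0.0, -0.978]]
wrist_force: [0.1, 0.5, 0.5]
opening: 0.703
```

Run:
```python
from h import *
import pickle
st();d=wrist();cv2.imwrite("pics/w4.png",d["color"][:,:,::-1]);pickle.dump({k:d[k] for k in("camera_matrix","extrinsics")},open("w4.pkl","wb"))
```

```text
t 8.5 q [-0.78  0.05  0.83  2.02 -0.06  0.88  1.62] p [ 0.5456 -0.0675  0.2687] xang 178.5 tilt [-0.206  0.    -0.978] F [0.1 0.5 0.5] op 0.703
```

View pics/w4.png

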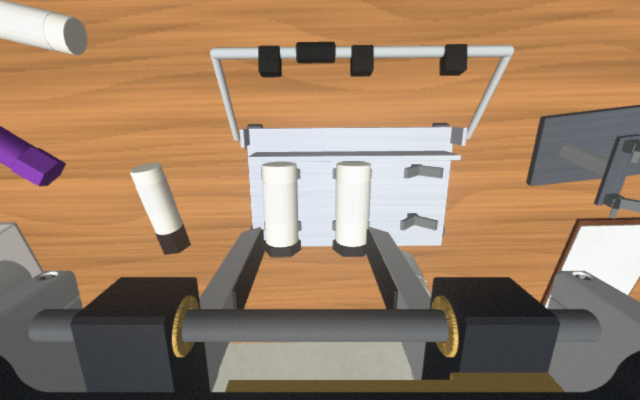

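The view shows deck corners at (248,129), (452,129) and (441,246), the left cradle's V bottoms at about (424,173) and (418,223), and the old tubes with plain ends at (281,165) and (353,165) and caps at (281,250) and (352,250). I'll refit and check the tubes.

Run:
```python
from h import *
import pickle
d=pickle.load(open("w4.pkl","rb"))
P=np.array([[-.08,.13,0],[-.08,-.13,0],[.08,.13,0],[-.033,.085,.014],[.033,.085,.014]])
uv=np.array([[452,129],[248,129],[441,246],[424,173],[418,223]])
p,r=fit(d,deckT,P,uv,RACK);print("rack",p.round(4),r.round(1).tolist())
D=deckT(p)
q=np.array([[-.05,y,z] for y in(0,-.085) for z in(.062,.042)]+[[.057,y,z] for y in(0,-.085) for z in(.062,.042)]);print(proj(d,tf(D,q)).round(0).tolist())
for n,q in dict(g0=[0,.085,.042],g1=[0,0,.042],g2=[0,-.085,.042]).items():print(n,tf(D,q)[0].round(4))
Di=np.linalg.inv(D)
for a in((281,163),(353,163)):   # plain end top edge on plane deck z=.062
    T=d["extrinsics"];o=tf(Di,T[:3,3])[0];v=Di[:3,:3]@T[:3,:3]@np.linalg.solve(d["camera_matrix"],[*a,1]);print("plain end deck xy",(o+v*(.062-o[2])/v[2]).round(4))
q2=tf(D,[0,-.085,.042])[0];go(q2,Rg=Rdeck(p))
```

```text
rack [ 0.612  -0.0228 -0.0267] [[4.7, 1.7], [0.5, 1.5], [1.1, 3.0], [3.2, 3.0], [2.0, 2.7]]
[[358.0, 162.0], [356.0, 160.0], [279.0, 162.0], [281.0, 159.0], [355.0, 254.0], [352.0, 246.0], [282.0, 254.0], [283.0, 246.0]]
g0 [0.6055 0.0624 0.0961]
g1 [ 0.6032 -0.0226  0.0961]
g2 [ 0.601  -0.1075  0.0961]
plain end deck xy [-0.049  -0.0826  0.062 ]
plain end deck xy [-0.0491 -0.0055  0.062 ]
turn [ 0.06 -0.06  0.08] shift [-0.0192 -0.0388  0.1808]
```

Run:
```python
import cv2,numpy as np
im=cv2.imread("pics/w4.png").astype(int)
for v in(180,200,215):
    r=im[v]; warm=(r[:,2]-r[:,0]>8)&(r.min(1)>120)
    e=np.flatnonzero(np.diff(warm.astype(int)));print(v,e[(e>220)&(e<480)])
im2=cv2.imread("pics/w4.png")[110:270,220:480];cv2.imwrite("pics/w4c.png",cv2.resize(im2,None,fx=3,fy=3,interpolation=cv2.INTER_CUBIC))
```

```text
180 [248 249 262 266 284 295 336 342 362 369 447 449]
200 [249 250 263 264 287 288 290 295 335 337 363 364 365 368 445 446]
215 [250 251 288 289 290 296 335 338 364 367 443 445]
```

View pics/w4c.png

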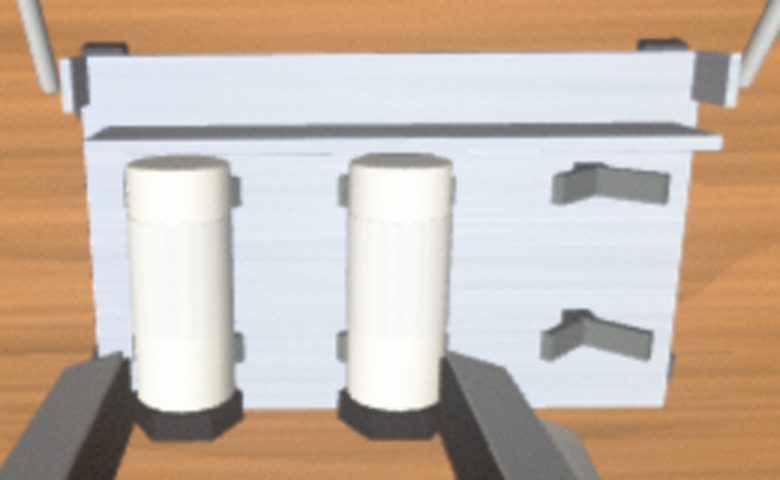

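Run:
```python
from h import *
import pickle
d=pickle.load(open("w4.pkl","rb"))
P=np.array([[.08,.13,0],[.08,-.13,0],[-.05,-.085,.062],[-.05,0,.062],[-.033,.085,.014],[.033,.085,.014]])
uv=np.array([[441,245.7],[252.7,246],[279.5,166],[353.3,166],[419,170.7],[415,220]])
p,r=fit(d,deckT,P,uv,RACK);print("rack",p.round(4),r.round(1).tolist())
D=deckT(p);Q=[[x,y,.062] for y in(0,-.085) for x in(-.05,.057)]
print(proj(d,tf(D,Q)).round(1).tolist())
for n,q in dict(g0=[0,.085,.042],g1=[0,0,.042],g2=[0,-.085,.042]).items():print(n,tf(D,q)[0].round(4))
go(tf(D,[0,-.085,.042])[0],Rg=Rdeck(p))
```

```text
rack [ 0.6131 -0.0248 -0.0168] [[0.3, 3.2], [0.9, 4.4], [3.0, 2.1], [2.5, 2.8], [0.1, 0.4], [0.3, 0.6]]
[[355.8, 163.2], [353.2, 254.4], [276.5, 163.9], [280.4, 255.0]]
g0 [0.6058 0.0604 0.0961]
g1 [ 0.6044 -0.0246  0.0961]
g2 [ 0.603  -0.1096  0.0961]
turn [-0.06 -0.06 -0.47] shift [-0.0208 -0.0414  0.1812]
```

Request:
servo_tool([
  {"x":-0.017,"y":-0.041,"z":0.03,"rx":0,"ry":0,"rz":0,"hand":0.4},
  {"x":0,"y":0,"z":0.05,"rx":0,"ry":0,"rz":0,"hand":0.4},
  {"x":0,"y":0,"z":0.04,"rx":0,"ry":0,"rz":0,"hand":0.4},
  {"x":0,"y":0,"z":0.03,"rx":0,"ry":0,"rz":0,"hand":0.4},
  {"x":0,"y":0,"z":0.02,"rx":0,"ry":0,"rz":0,"hand":0.4},
  {"x":0,"y":0,"z":0.009,"rx":0,"ry":0,"rz":0,"hand":0.4},
  {"x":0,"y":0,"z":0,"rx":0,"ry":0,"rz":0,"hand":0.4},
], newtons=25)

```text
time: 9.43
eef_pos: [0.5991, -0.1095, 0.0979]
eef_rot: [[-0.978, 0.025, 0.208], [0.025, 1.0, -0.004], [-0.208, 0.001, -0.978]]
wrist_force: [0.2, -0.7, 0.8]
opening: 0.701
```

Request:
servo_tool([
  {"x":0,"y":0,"z":0,"rx":0,"ry":0,"rz":0,"hand":-1},
  {"x":0,"y":0,"z":0,"rx":0,"ry":0,"rz":0,"hand":-1},
  {"x":0,"y":0,"z":0,"rx":0,"ry":0,"rz":0,"hand":-1},
  {"x":0,"y":0,"z":0,"rx":0,"ry":0,"rz":0,"hand":-1},
  {"x":0,"y":0,"z":0,"rx":0,"ry":0,"rz":0,"hand":-1},
  {"x":0,"y":0,"z":0,"rx":0,"ry":0,"rz":0,"hand":-1},
])

```text
time: 10.18
eef_pos: [0.5995, -0.1096, 0.098]
eef_rot: [[-0.978, 0.025, 0.208], [0.025, 1.0, -0.004], [-0.208, 0.001, -0.978]]
wrist_force: [-2.5, 2.1, 7.6]
opening: 0.418
```

```bash
sed -i 's/^RACK=.*/RACK=[.609,-.0255,-.0175]/' h.py
python3 - <<'E'
from h import *
import pickle
st()
d=wrist();pickle.dump({k:d[k] for k in("camera_matrix","extrinsics")},open("w5.pkl","wb"));crop(d,"w5",140,60,540,360,2)
E
```

```text
t 10.175 q [-0.45  0.45  0.67  2.06 -0.56  0.58  2.14] p [ 0.5995 -0.1096  0.098 ] xang 178.6 tilt [-0.208  0.001 -0.978] F [-2.5  2.1  7.6] op 0.418
```

View pics/w5.png

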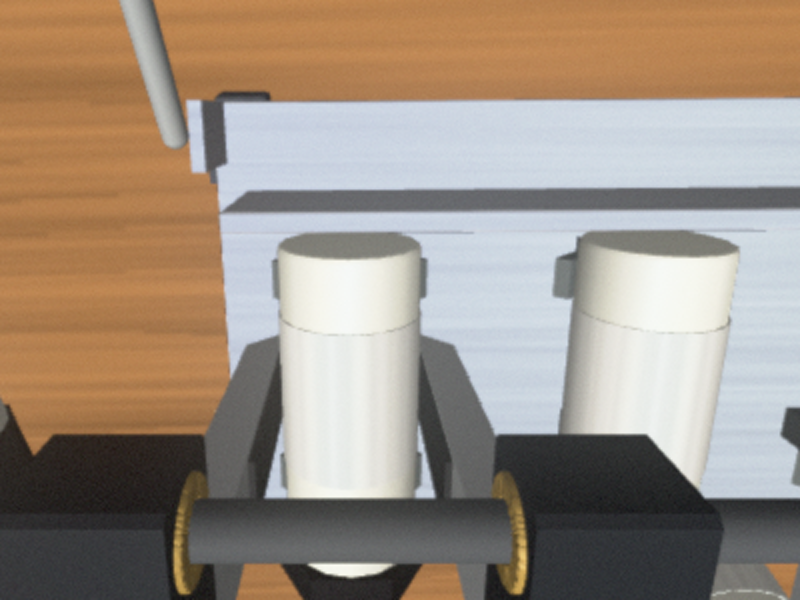

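Request:
servo_tool([
  {"x":0,"y":0,"z":-0.02,"rx":0,"ry":0,"rz":0,"hand":-1},
  {"x":0,"y":0,"z":-0.04,"rx":0,"ry":0,"rz":0,"hand":-1},
  {"x":0,"y":0,"z":-0.05,"rx":0,"ry":0,"rz":0,"hand":-1},
  {"x":0,"y":0,"z":-0.04,"rx":0,"ry":0,"rz":0,"hand":-1},
  {"x":0,"y":0,"z":-0.02,"rx":0,"ry":6,"rz":-3.5,"hand":-1},
  {"x":0,"y":0,"z":0,"rx":0,"ry":6,"rz":-3.5,"hand":-1},
  {"x":0,"y":0.03,"z":0,"rx":0,"ry":0,"rz":0,"hand":-1},
  {"x":0,"y":0.05,"z":0,"rx":0,"ry":0,"rz":0,"hand":-1},
  {"x":0,"y":0.05,"z":0,"rx":0,"ry":0,"rz":0,"hand":-1},
  {"x":0,"y":0.05,"z":0,"rx":0,"ry":0,"rz":0,"hand":-1},
  {"x":0,"y":0.05,"z":0,"rx":0,"ry":0,"rz":0,"hand":-1},
  {"x":0,"y":0.03,"z":0,"rx":0,"ry":0,"rz":0,"hand":-1},
])

```text
time: 11.72
eef_pos: [0.5383, 0.1525, 0.2605]
eef_rot: [[-0.995, -0.098, -0.0], [-0.098, 0.995, -0.012], [0.001, -0.012, -1.0]]
wrist_force: [0.6, -1.5, -0.7]
opening: 0.419
```

```bash
sed -i 's/^RACK=.*/RACK=[.6125,-.0255,-.0175]/' h.py
python3 - <<'E'
from h import *
st();go([.53,.3,.29],185.9)
E
```

```text
t 11.725 q [-1.07  0.26  0.81  1.86 -0.2   1.11  1.48] p [0.5383 0.1525 0.2605] xang -174.4 tilt [ 0.001 -0.012 -1.   ] F [ 0.6 -1.5 -0.7] op 0.419
turn [-0.69 -0.08 -0.26] shift [-0.0069  0.1476 -0.0295]
```

Request:
servo_tool([
  {"x":0,"y":0.04,"z":-0.015,"rx":-0.7,"ry":0,"rz":0,"hand":-1},
  {"x":0,"y":0.03,"z":-0.015,"rx":0,"ry":0,"rz":0,"hand":-1},
  {"x":0,"y":0,"z":0,"rx":0,"ry":0,"rz":0,"hand":-1},
  {"x":0,"y":0,"z":0,"rx":0,"ry":0,"rz":0,"hand":-1},
])

```text
time: 12.22
eef_pos: [0.5322, 0.2189, 0.2899]
eef_rot: [[-0.995, -0.095, -0.001], [-0.095, 0.995, -0.001], [0.001, -0.001, -1.0]]
wrist_force: [0.3, -1.3, -1.8]
opening: 0.418
```

Run:
```python
from h import *
import pickle
st();d=wrist();pickle.dump({k:d[k] for k in("camera_matrix","extrinsics")},open("w6.pkl","wb"));cv2.imwrite("pics/w6.png",d["color"][:,:,::-1])
```

```text
t 12.225 q [-1.15  0.26  0.79  1.79 -0.2   1.18  1.37] p [0.5322 0.2189 0.2899] xang -174.5 tilt [ 0.001 -0.001 -1.   ] F [ 0.3 -1.3 -1.8] op 0.418
```

View pics/w6.png

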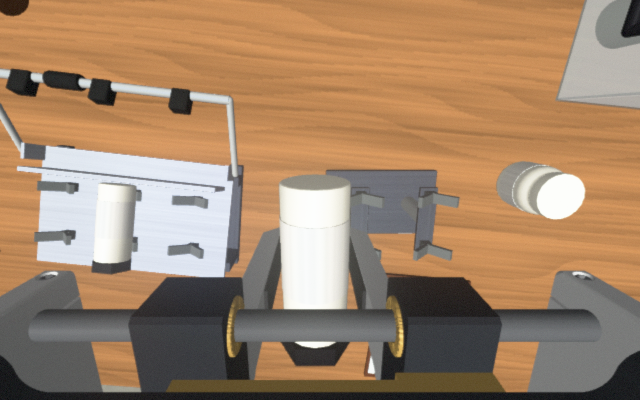

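Run:
```python
from h import *
import pickle
d=pickle.load(open("w6.pkl","rb"))
S=rackT([.5706,.3178,.1035])
for x in(-.033,.033): print(x,proj(d,tf(S,[[x,.0625,.124],[x,.0425,.104],[x,.0225,.124]])).round(0).tolist())
print(proj(d,tf(S,[[-.05,.0825,.005],[-.05,-.0825,.005],[.05,.0825,.005]])).round(0).tolist())
im=cv2.imread("pics/w6.png")[165:275,335:475];cv2.imwrite("pics/w6c.png",cv2.resize(im,None,fx=5,fy=5,interpolation=cv2.INTER_CUBIC))
```

```text
-0.033 [[454.0, 201.0], [430.0, 196.0], [419.0, 201.0]]
0.033 [[448.0, 254.0], [425.0, 247.0], [414.0, 255.0]]
[[433.0, 168.0], [323.0, 169.0], [427.0, 231.0]]
```

View pics/w6c.png

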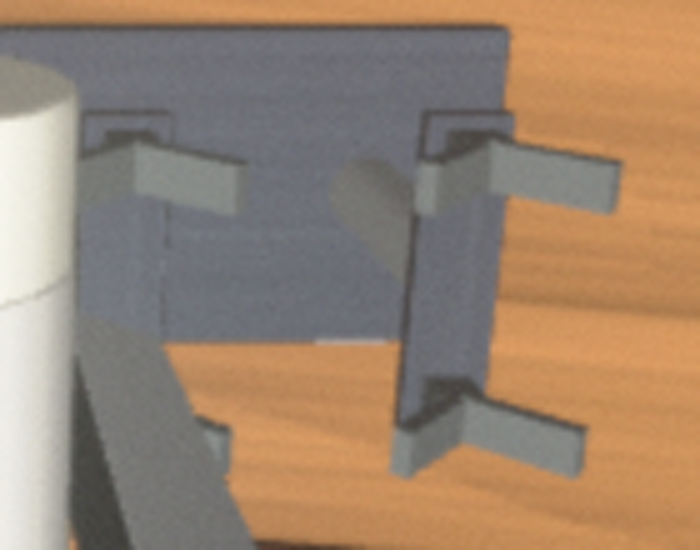

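Request:
servo_tool([
  {"x":-0.014,"y":0.047,"z":0,"rx":0,"ry":0,"rz":-0.4,"hand":-1},
  {"x":-0.014,"y":0.047,"z":0,"rx":0,"ry":0,"rz":0,"hand":-1},
  {"x":-0.014,"y":0.047,"z":0,"rx":0,"ry":0,"rz":0,"hand":-1},
  {"x":0,"y":0,"z":0.04,"rx":0,"ry":0,"rz":0,"hand":-1},
  {"x":0,"y":0,"z":0.05,"rx":0,"ry":0,"rz":0,"hand":-1},
  {"x":0,"y":0,"z":0.03,"rx":0,"ry":0,"rz":0,"hand":-1},
  {"x":0,"y":0,"z":0.02,"rx":0,"ry":0,"rz":0,"hand":-1},
  {"x":0,"y":0,"z":0.008,"rx":0,"ry":0,"rz":0,"hand":-1},
  {"x":0,"y":0,"z":0.004,"rx":0,"ry":0,"rz":0,"hand":-1},
  {"x":0,"y":0,"z":0,"rx":0,"ry":0,"rz":0,"hand":-1},
])

```text
time: 13.52
eef_pos: [0.5601, 0.3643, 0.1388]
eef_rot: [[-0.995, -0.103, -0.0], [-0.103, 0.995, 0.0], [0.0, 0.001, -1.0]]
wrist_force: [-0.2, -1.1, -2.2]
opening: 0.42
```

Run:
```python
from h import *
st();go([.561,.363,.135],185.9)
```

```text
t 13.525 q [-1.13  0.58  0.65  1.73 -0.41  0.98  1.35] p [0.5601 0.3643 0.1388] xang -174.1 tilt [ 0.     0.001 -1.   ] F [-0.2 -1.1 -2.2] op 0.42
turn [ 0.03 -0.01  0.01] shift [-0.0007 -0.0014  0.0038]
```

Lower until contact and release.

Request:
servo_tool([
  {"x":0,"y":-0.001,"z":0.002,"rx":0,"ry":0,"rz":0,"hand":-1},
  {"x":0,"y":0,"z":0.0025,"rx":0,"ry":0,"rz":0,"hand":-1},
  {"x":0,"y":0,"z":0,"rx":0,"ry":0,"rz":0,"hand":-1},
])

```text
time: 13.9
eef_pos: [0.5603, 0.3634, 0.1349]
eef_rot: [[-0.995, -0.103, -0.0], [-0.103, 0.995, 0.001], [0.0, 0.001, -1.0]]
wrist_force: [-3.7, -1.0, 11.7]
opening: 0.42
```

Request:
servo_tool([
  {"x":0,"y":0,"z":0,"rx":0,"ry":0,"rz":0,"hand":0},
  {"x":0,"y":0,"z":0,"rx":0,"ry":0,"rz":0,"hand":0.3},
  {"x":0,"y":0,"z":0,"rx":0,"ry":0,"rz":0,"hand":0.4},
  {"x":0,"y":0,"z":0,"rx":0,"ry":0,"rz":0,"hand":0.4},
  {"x":0,"y":0,"z":-0.02,"rx":0,"ry":0,"rz":0,"hand":0.4},
  {"x":0,"y":0,"z":-0.04,"rx":0,"ry":0,"rz":0,"hand":0.4},
  {"x":0,"y":0,"z":-0.05,"rx":0,"ry":0,"rz":0,"hand":0.4},
  {"x":0,"y":0,"z":-0.03,"rx":0,"ry":0,"rz":0,"hand":0.4},
])

```text
time: 14.9
eef_pos: [0.5608, 0.363, 0.2777]
eef_rot: [[-0.995, -0.102, 0.001], [-0.102, 0.995, 0.002], [-0.002, 0.002, -1.0]]
wrist_force: [0.1, -0.2, 0.4]
opening: 0.701
```

Run:
```python
from h import *
st();go(tf(deckT(RACK),[0,0,.2])[0],Rg=Rdeck())
```

```text
t 14.9 q [-1.18  0.45  0.72  1.59 -0.31  1.22  1.27] p [0.5608 0.363  0.2777] xang -174.1 tilt [-0.002  0.002 -1.   ] F [ 0.1 -0.2  0.4] op 0.701
turn [  0.82 -11.9    6.84] shift [-0.0109 -0.3876  0.03  ]
```

Request:
servo_tool([
  {"x":0,"y":0,"z":0,"rx":0.4,"ry":-6,"rz":3.4,"hand":0.4},
  {"x":0,"y":0,"z":0,"rx":0.4,"ry":-6,"rz":3.4,"hand":0.4},
  {"x":-0.001,"y":-0.055,"z":0,"rx":0,"ry":0,"rz":0,"hand":0.4},
  {"x":-0.001,"y":-0.055,"z":0,"rx":0,"ry":0,"rz":0,"hand":0.4},
  {"x":-0.001,"y":-0.055,"z":0,"rx":0,"ry":0,"rz":0,"hand":0.4},
  {"x":-0.002,"y":-0.055,"z":0,"rx":0,"ry":0,"rz":0,"hand":0.4},
  {"x":-0.002,"y":-0.055,"z":0,"rx":0,"ry":0,"rz":0,"hand":0.4},
  {"x":-0.002,"y":-0.055,"z":0,"rx":0,"ry":0,"rz":0,"hand":0.4},
  {"x":-0.002,"y":-0.055,"z":0,"rx":0,"ry":0,"rz":0,"hand":0.4},
  {"x":0,"y":0,"z":0,"rx":0,"ry":0,"rz":0,"hand":0.4},
  {"x":0,"y":0,"z":0,"rx":0,"ry":0,"rz":0,"hand":0.4},
])

```text
time: 16.27
eef_pos: [0.5647, -0.022, 0.2773]
eef_rot: [[-0.978, 0.017, 0.208], [0.017, 1.0, -0.004], [-0.208, -0.001, -0.978]]
wrist_force: [0.2, 0.4, 0.3]
opening: 0.698
```

Run:
```python
from h import *
st();go(tf(deckT(RACK),[0,0,.042])[0],Rg=Rdeck())
d=wrist();im=d["color"].astype(int)
for v in(120,140,160):
    r=im[v];w=(r[:,0]-r[:,2]>4)&(r[:,0]-r[:,2]<45)&(r.min(1)>150);e=np.flatnonzero(w);e=e[(e>230)&(e<400)];print(v,e.min() if len(e) else 0,e.max() if len(e) else 0,len(e))
cv2.imwrite("pics/w7.png",d["color"][:,:,::-1])
```

```text
t 16.275 q [-1.02  0.1   1.02  1.99 -0.1   0.89  1.59] p [ 0.5647 -0.022   0.2773] xang 179.0 tilt [-0.208 -0.001 -0.978] F [0.2 0.4 0.3] op 0.698
turn [-0.02 -0.01  0.04] shift [-0.0006 -0.0027  0.1854]
120 0 0 0
140 0 0 0
160 296 329 21
```

Request:
servo_tool([
  {"x":0,"y":-0.003,"z":0.04,"rx":0,"ry":0,"rz":0,"hand":0.4},
  {"x":0,"y":0,"z":0.05,"rx":0,"ry":0,"rz":0,"hand":0.4},
  {"x":0,"y":0,"z":0.05,"rx":0,"ry":0,"rz":0,"hand":0.4},
  {"x":0,"y":0,"z":0.03,"rx":0,"ry":0,"rz":0,"hand":0.4},
  {"x":0,"y":0,"z":0.013,"rx":0,"ry":0,"rz":0,"hand":0.4},
  {"x":0,"y":0,"z":0,"rx":0,"ry":0,"rz":0,"hand":0.4},
  {"x":0,"y":0,"z":0,"rx":0,"ry":0,"rz":0,"hand":-1},
  {"x":0,"y":0,"z":0,"rx":0,"ry":0,"rz":0,"hand":-1},
  {"x":0,"y":0,"z":0,"rx":0,"ry":0,"rz":0,"hand":-1},
  {"x":0,"y":0,"z":0,"rx":0,"ry":0,"rz":0,"hand":-1},
  {"x":0,"y":0,"z":0,"rx":0,"ry":0,"rz":0,"hand":-1},
  {"x":0,"y":0,"z":0,"rx":0,"ry":0,"rz":0,"hand":-1},
])

```text
time: 17.82
eef_pos: [0.6027, -0.0247, 0.0983]
eef_rot: [[-0.978, 0.015, 0.208], [0.015, 1.0, -0.003], [-0.208, -0.0, -0.978]]
wrist_force: [-3.7, 5.4, 7.7]
opening: 0.422
```

Request:
servo_tool([
  {"x":0,"y":0,"z":-0.02,"rx":0,"ry":0,"rz":0,"hand":-1},
  {"x":0,"y":0,"z":-0.04,"rx":0,"ry":0,"rz":0,"hand":-1},
  {"x":0,"y":0,"z":-0.05,"rx":0,"ry":0,"rz":0,"hand":-1},
  {"x":0,"y":0,"z":-0.04,"rx":0,"ry":0,"rz":0,"hand":-1},
  {"x":0,"y":0,"z":-0.02,"rx":0,"ry":6,"rz":-3.5,"hand":-1},
  {"x":0,"y":0,"z":0,"rx":0,"ry":6,"rz":-3.4,"hand":-1},
  {"x":0,"y":0.05,"z":0,"rx":0,"ry":0,"rz":0,"hand":-1},
  {"x":0,"y":0.05,"z":0,"rx":0,"ry":0,"rz":0,"hand":-1},
  {"x":0,"y":0.05,"z":0,"rx":0,"ry":0,"rz":0,"hand":-1},
  {"x":0,"y":0.05,"z":0,"rx":0,"ry":0,"rz":0,"hand":-1},
  {"x":0,"y":0,"z":0,"rx":0,"ry":0,"rz":0,"hand":-1},
  {"x":0,"y":0,"z":0,"rx":0,"ry":0,"rz":0,"hand":-1},
])

```text
time: 19.32
eef_pos: [0.5465, 0.1734, 0.2612]
eef_rot: [[-0.995, -0.103, -0.0], [-0.103, 0.995, -0.014], [0.002, -0.014, -1.0]]
wrist_force: [0.2, -1.1, -0.8]
opening: 0.42
```

Run:
```python
from h import *
import pickle
st();go([.5744,.2787,.145],185.9)
d=wrist();pickle.dump({k:d[k] for k in("camera_matrix","extrinsics")},open("w8.pkl","wb"));cv2.imwrite("pics/w8.png",d["color"][:,:,::-1])
```

```text
t 19.325 q [-1.18  0.33  0.95  1.83 -0.28  1.13  1.54] p [0.5465 0.1734 0.2612] xang -174.1 tilt [ 0.002 -0.014 -1.   ] F [ 0.2 -1.1 -0.8] op 0.42
turn [-0.82 -0.1   0.02] shift [-0.0386  0.1019  0.1162]
```

View pics/w8.png

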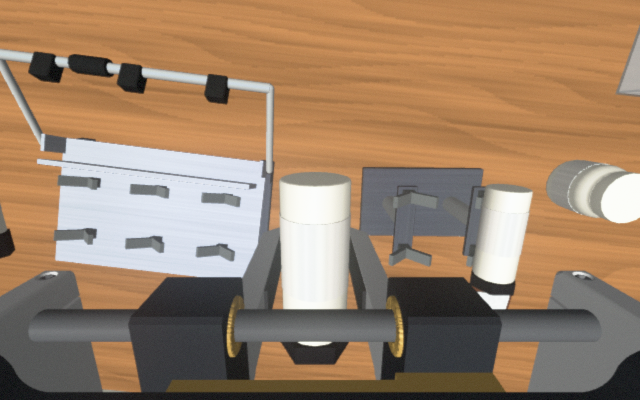

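The picture shows old2 seated in the stand's left cradle at (500,240), and the right cradle is free at (408,225). I'll place old1 there.

Request:
servo_tool([
  {"x":-0.012,"y":0.034,"z":-0.02,"rx":-0.8,"ry":0,"rz":0,"hand":-1},
  {"x":-0.012,"y":0.034,"z":0,"rx":0,"ry":0,"rz":0,"hand":-1},
  {"x":-0.012,"y":0.034,"z":0,"rx":0,"ry":0,"rz":0,"hand":-1},
  {"x":0,"y":0,"z":0.04,"rx":0,"ry":0,"rz":0,"hand":-1},
  {"x":0,"y":0,"z":0.05,"rx":0,"ry":0,"rz":0,"hand":-1},
  {"x":0,"y":0,"z":0.03,"rx":0,"ry":0,"rz":0,"hand":-1},
  {"x":0,"y":0,"z":0.02,"rx":0,"ry":0,"rz":0,"hand":-1},
  {"x":0,"y":0,"z":0.003,"rx":0,"ry":0,"rz":0,"hand":-1},
  {"x":0,"y":0,"z":0,"rx":0,"ry":0,"rz":0,"hand":-1},
])

```text
time: 20.5
eef_pos: [0.5723, 0.2791, 0.1384]
eef_rot: [[-0.995, -0.103, -0.001], [-0.103, 0.995, 0.0], [0.001, 0.0, -1.0]]
wrist_force: [0.6, -0.6, 0.3]
opening: 0.417
```

Run:
```python
from h import *
st();go([.571,.278,.1349],185.9)
```

```text
t 20.5 q [-1.13  0.57  0.8   1.81 -0.49  0.97  1.55] p [0.5723 0.2791 0.1384] xang -174.1 tilt [ 0.001  0.    -1.   ] F [ 0.6 -0.6  0.3] op 0.417
turn [ 0.01 -0.05 -0.01] shift [ 0.0014 -0.0009  0.0035]
```

Request:
servo_tool([
  {"x":0.001,"y":-0.001,"z":0.002,"rx":0,"ry":0,"rz":0,"hand":-1},
  {"x":0,"y":0,"z":0.002,"rx":0,"ry":0,"rz":0,"hand":-1},
  {"x":0,"y":0,"z":0,"rx":0,"ry":0,"rz":0,"hand":0},
  {"x":0,"y":0,"z":0,"rx":0,"ry":0,"rz":0,"hand":0.3},
  {"x":0,"y":0,"z":0,"rx":0,"ry":0,"rz":0,"hand":0.4},
  {"x":0,"y":0,"z":0,"rx":0,"ry":0,"rz":0,"hand":0.4},
  {"x":0,"y":0,"z":-0.02,"rx":0,"ry":0,"rz":0,"hand":0.4},
  {"x":0,"y":0,"z":-0.04,"rx":0,"ry":0,"rz":0,"hand":0.4},
  {"x":0,"y":0,"z":-0.05,"rx":0,"ry":0,"rz":0,"hand":0.4},
  {"x":0,"y":0,"z":-0.04,"rx":0,"ry":0,"rz":0,"hand":0.4},
])

```text
time: 21.75
eef_pos: [0.5713, 0.2779, 0.2869]
eef_rot: [[-0.995, -0.103, -0.0], [-0.103, 0.995, 0.001], [0.0, 0.001, -1.0]]
wrist_force: [0.4, 0.8, 0.0]
opening: 0.697
```

Request:
servo_tool([
  {"x":-0.007,"y":-0.052,"z":0,"rx":0,"ry":0,"rz":0,"hand":0.4},
  {"x":-0.007,"y":-0.052,"z":0,"rx":0,"ry":0,"rz":0,"hand":0.4},
  {"x":-0.007,"y":-0.052,"z":0,"rx":0,"ry":0,"rz":0,"hand":0.4},
  {"x":-0.007,"y":-0.052,"z":0,"rx":0,"ry":0,"rz":0,"hand":0.4},
  {"x":-0.007,"y":-0.052,"z":0,"rx":0,"ry":0,"rz":0,"hand":0.4},
  {"x":-0.007,"y":-0.052,"z":0,"rx":0,"ry":0,"rz":0,"hand":0.4},
  {"x":-0.007,"y":-0.052,"z":0,"rx":0,"ry":0,"rz":0,"hand":0.4},
  {"x":-0.007,"y":-0.052,"z":0,"rx":0,"ry":0,"rz":0,"hand":0.4},
  {"x":-0.007,"y":-0.052,"z":0,"rx":0,"ry":0,"rz":0,"hand":0.4},
  {"x":-0.007,"y":-0.052,"z":0,"rx":0,"ry":0,"rz":0,"hand":0.4},
  {"x":-0.007,"y":-0.04,"z":0,"rx":0,"ry":0,"rz":0,"hand":0.4},
  {"x":0,"y":0,"z":0,"rx":0,"ry":0,"rz":0,"hand":0.4},
])

```text
time: 23.25
eef_pos: [0.7043, -0.2751, 0.2846]
eef_rot: [[-0.995, -0.098, -0.002], [-0.098, 0.995, -0.003], [0.002, -0.003, -1.0]]
wrist_force: [-0.3, 0.7, 0.2]
opening: 0.699
```

Run:
```python
from h import *
import pickle
st();go([.634,-.303,.02],185.6)
d=wrist();pickle.dump({k:d[k] for k in("camera_matrix","extrinsics")},open("w9.pkl","wb"))
t=optics.read_camera("top")["color"][140:290,210:450]
im=np.zeros((600,640,3),np.uint8);im[:400]=d["color"];im[400:]=cv2.resize(t,(320,200))[:, :, :].repeat(1,0)[:200] if 0 else cv2.copyMakeBorder(cv2.resize(t,(320,200)),0,0,0,320,0)
cv2.imwrite("pics/w9.png",im[:,:,::-1])
```

```text
t 23.25 q [-0.21  0.66  0.85  1.35 -0.49  1.35  2.31] p [ 0.7043 -0.2751  0.2846] xang -174.4 tilt [ 0.002 -0.003 -1.   ] F [-0.3  0.7  0.2] op 0.699
turn [-0.14 -0.13  0.04] shift [ 0.0727 -0.0209  0.2646]
```

View pics/w9.png

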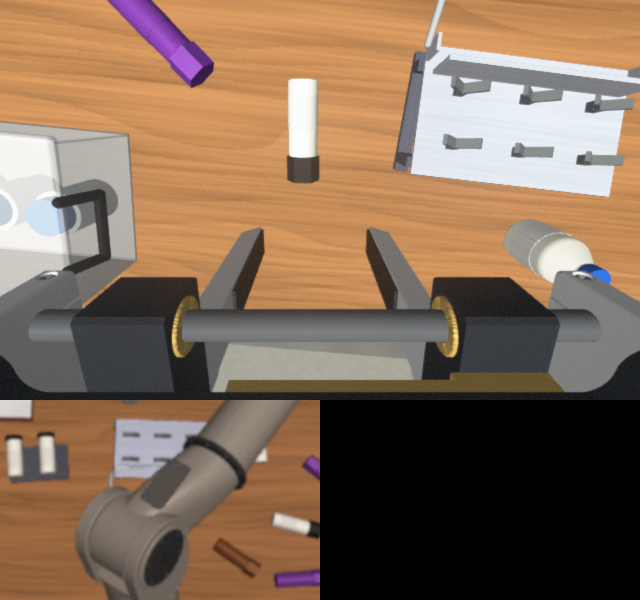

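The wrist view shows t1 with its plain end at (302,80) and cap end at (303,181). In the top inset both old tubes lie on the stand and t2 hasn't moved. Now measuring t1.

Run:
```python
from h import *
import pickle
d=pickle.load(open("w9.pkl","rb"))
A,B=back(d,302.5,80,.04),back(d,303,181,.04);v=B-A;L=np.linalg.norm(v);print(A.round(4),B.round(4),L.round(4),"yaw",np.rad2deg(np.arctan2(v[1],v[0])).round(1))
o=(A+B)/2-v/L*.0175;print("org",o.round(4));o[2]=.023;go(o,180+np.rad2deg(np.arctan2(v[1],v[0])))
```

```text
[ 0.5847 -0.3029  0.04  ] [ 0.7139 -0.2909  0.04  ] 0.1298 yaw 5.3
org [ 0.6319 -0.2985  0.04  ]
turn [-0.04 -0.09  0.55] shift [ 0.0755 -0.0204  0.2613]
```

Request:
servo_tool([
  {"x":0.0375,"y":-0.01,"z":0.03,"rx":0,"ry":0,"rz":0.5,"hand":0.5},
  {"x":0.0375,"y":-0.01,"z":0.03,"rx":0,"ry":0,"rz":0,"hand":0.5},
  {"x":0,"y":0,"z":0.05,"rx":0,"ry":0,"rz":0,"hand":0.5},
  {"x":0,"y":0,"z":0.05,"rx":0,"ry":0,"rz":0,"hand":0.5},
  {"x":0,"y":0,"z":0.05,"rx":0,"ry":0,"rz":0,"hand":0.5},
  {"x":0,"y":0,"z":0.03,"rx":0,"ry":0,"rz":0,"hand":0.5},
  {"x":0,"y":0,"z":0.019,"rx":0,"ry":0,"rz":0,"hand":0.5},
  {"x":0,"y":0,"z":0,"rx":0,"ry":0,"rz":0,"hand":0.5},
], newtons=25)

```text
time: 24.35
eef_pos: [0.6322, -0.2972, 0.0243]
eef_rot: [[-0.995, -0.096, -0.003], [-0.096, 0.995, 0.0], [0.003, 0.0, -1.0]]
wrist_force: [0.6, -1.3, 0.3]
opening: 0.747
```

Request:
servo_tool([
  {"x":0,"y":0,"z":0,"rx":0,"ry":0,"rz":0,"hand":-1},
  {"x":0,"y":0,"z":0,"rx":0,"ry":0,"rz":0,"hand":-1},
  {"x":0,"y":0,"z":0,"rx":0,"ry":0,"rz":0,"hand":-1},
  {"x":0,"y":0,"z":0,"rx":0,"ry":0,"rz":0,"hand":-1},
  {"x":0,"y":0,"z":0,"rx":0,"ry":0,"rz":0,"hand":-1},
  {"x":0,"y":0,"z":0,"rx":0,"ry":0,"rz":0,"hand":-1},
  {"x":0,"y":0,"z":0,"rx":0,"ry":0,"rz":0,"hand":-1},
])

```text
time: 25.22
eef_pos: [0.6324, -0.2984, 0.0252]
eef_rot: [[-0.996, -0.094, -0.001], [-0.094, 0.996, -0.0], [0.001, -0.0, -1.0]]
wrist_force: [-0.6, 1.4, 7.4]
opening: 0.419
```

Run:
```python
from h import *
st()
```

```text
t 25.225 q [-0.12  0.8   0.7   1.71 -0.64  0.88  2.52] p [ 0.6324 -0.2984  0.0252] xang -174.6 tilt [ 0.001 -0.    -1.   ] F [-0.6  1.4  7.4] op 0.419
```

Request:
servo_tool([
  {"x":0,"y":0,"z":-0.02,"rx":0,"ry":0,"rz":0,"hand":-1},
  {"x":0,"y":0,"z":-0.04,"rx":0,"ry":0,"rz":0,"hand":-1},
  {"x":0,"y":0,"z":-0.05,"rx":0,"ry":0,"rz":0,"hand":-1},
  {"x":0,"y":0,"z":-0.05,"rx":0,"ry":0,"rz":0,"hand":-1},
  {"x":0,"y":0,"z":-0.04,"rx":0,"ry":-4,"rz":3.2,"hand":-1},
  {"x":0,"y":0,"z":0,"rx":0,"ry":-4,"rz":3.2,"hand":-1},
  {"x":0,"y":0,"z":0,"rx":0,"ry":-4,"rz":0,"hand":-1},
  {"x":0,"y":0,"z":0,"rx":0,"ry":0,"rz":0,"hand":-1},
  {"x":0,"y":0,"z":0,"rx":0,"ry":0,"rz":0,"hand":-1},
])

```text
time: 26.35
eef_pos: [0.6328, -0.298, 0.2252]
eef_rot: [[-0.979, 0.016, 0.205], [0.017, 1.0, 0.004], [-0.205, 0.008, -0.979]]
wrist_force: [0.2, 0.1, -0.3]
opening: 0.417
```

```bash
cat >> h.py <<'E'
def held():
    "plain end of the held tube: tool x of its top edge, from the white run in the middle columns"
    d=optics.read_camera("wrist");im=d["color"].astype(int);H=d["hand_eye"]
    c=im[:,308:322].mean(1);w=(c.min(1)>150);v=np.flatnonzero(w[120:260])+120
    r=H[:3,:3]@np.linalg.solve(d["camera_matrix"],[315,v[0],1]);o=H[:3,3]
    for z in(-.015,-.02,-.025,0.):print("white from",v[0],"to",v[-1],"z",z,"x",(o+r*(z-o[2])/r[2])[0].round(4))
    print(c[v[0]-6:v[0]+22:3].astype(int).tolist());return d
E
python3 - <<'E'
from h import *
st();d=held();cv2.imwrite("pics/w10.png",d["color"][:,:,::-1])
go(tf(deckT(RACK),[0,-.085,.1])[0],Rg=Rdeck())
E
```

```text
t 26.35 q [-0.23  0.49  0.86  1.74 -0.59  0.96  2.4 ] p [ 0.6328 -0.298   0.2252] xang 179.0 tilt [-0.205  0.008 -0.979] F [ 0.2  0.1 -0.3] op 0.417
white from 176 to 259 z -0.015 x 0.0503
white from 176 to 259 z -0.02 x 0.0513
white from 176 to 259 z -0.025 x 0.0523
white from 176 to 259 z 0.0 x 0.0473
[[147, 142, 130], [148, 143, 130], [220, 217, 202], [252, 253, 252], [253, 253, 252], [253, 253, 252], [253, 253, 252], [253, 253, 252], [253, 253, 252], [253, 253, 252]]
turn [ 0.42 -0.18 -0.  ] shift [0.06   0.1871 0.0609]
```

Request:
servo_tool([
  {"x":0.013,"y":0.047,"z":0,"rx":0.4,"ry":0,"rz":0,"hand":-1},
  {"x":0.013,"y":0.047,"z":0,"rx":0,"ry":0,"rz":0,"hand":-1},
  {"x":0.013,"y":0.047,"z":0,"rx":0,"ry":0,"rz":0,"hand":-1},
  {"x":0.013,"y":0.046,"z":0,"rx":0,"ry":0,"rz":0,"hand":-1},
  {"x":0,"y":0,"z":0.03,"rx":0,"ry":0,"rz":0,"hand":-1},
  {"x":0,"y":0,"z":0.03,"rx":0,"ry":0,"rz":0,"hand":-1},
  {"x":0,"y":0,"z":0.02,"rx":0,"ry":0,"rz":0,"hand":-1},
  {"x":0,"y":0,"z":0.015,"rx":0,"ry":0,"rz":0,"hand":-1},
  {"x":0,"y":0,"z":0,"rx":0,"ry":0,"rz":0,"hand":-1},
])

```text
time: 27.52
eef_pos: [0.6044, -0.1108, 0.1206]
eef_rot: [[-0.979, 0.018, 0.204], [0.018, 1.0, -0.004], [-0.204, -0.0, -0.979]]
wrist_force: [-0.7, -0.3, -1.5]
opening: 0.416
```

Run:
```python
from h import *
st();go(tf(deckT(RACK),[0,-.085,.047])[0],Rg=Rdeck())
```

```text
t 27.525 q [-0.55  0.46  0.81  2.03 -0.62  0.66  2.19] p [ 0.6044 -0.1108  0.1206] xang 179.0 tilt [-0.204 -0.    -0.979] F [-0.7 -0.3 -1.5] op 0.416
turn [-0.01 -0.22 -0.05] shift [0.0072 0.0004 0.0185]
```

Lower onto the yokes in small steps.

Request:
servo_tool([
  {"x":0,"y":0,"z":0.008,"rx":0,"ry":-0.2,"rz":0,"hand":-1},
  {"x":0,"y":0,"z":0.006,"rx":0,"ry":0,"rz":0,"hand":-1},
  {"x":0,"y":0,"z":0.003,"rx":0,"ry":0,"rz":0,"hand":-1},
  {"x":0,"y":0,"z":0,"rx":0,"ry":0,"rz":0,"hand":-1},
])

```text
time: 28.02
eef_pos: [0.6081, -0.1107, 0.1046]
eef_rot: [[-0.978, 0.018, 0.209], [0.018, 1.0, -0.003], [-0.209, 0.001, -0.978]]
wrist_force: [-0.2, -0.4, -0.4]
opening: 0.418
```

Request:
servo_tool([
  {"x":0.003,"y":0,"z":0,"rx":0,"ry":0,"rz":0,"hand":-1},
  {"x":0.003,"y":0,"z":0,"rx":0,"ry":0,"rz":0,"hand":-1},
  {"x":0,"y":0,"z":0,"rx":0,"ry":0,"rz":0,"hand":-1},
])

```text
time: 28.4
eef_pos: [0.6021, -0.1105, 0.1036]
eef_rot: [[-0.978, 0.018, 0.209], [0.018, 1.0, -0.003], [-0.209, 0.001, -0.978]]
wrist_force: [-0.2, -0.3, -1.0]
opening: 0.419
```

Request:
servo_tool([
  {"x":0,"y":0,"z":0.0015,"rx":0,"ry":0,"rz":0,"hand":-1},
  {"x":0.002,"y":0,"z":0,"rx":0,"ry":0,"rz":0,"hand":-1},
  {"x":0,"y":0,"z":0,"rx":0,"ry":0,"rz":0,"hand":-1},
])

```text
time: 28.78
eef_pos: [0.6019, -0.1103, 0.1021]
eef_rot: [[-0.977, 0.018, 0.212], [0.017, 1.0, -0.004], [-0.212, 0.0, -0.977]]
wrist_force: [6.6, 1.7, -1.7]
opening: 0.418
```

Request:
servo_tool([
  {"x":0.002,"y":0,"z":0.001,"rx":0,"ry":0,"rz":0,"hand":-1},
  {"x":0.001,"y":0,"z":0,"rx":0,"ry":0,"rz":0,"hand":-1},
  {"x":0,"y":0,"z":0,"rx":0,"ry":0,"rz":0,"hand":-1},
])

```text
time: 29.15
eef_pos: [0.6017, -0.1102, 0.1019]
eef_rot: [[-0.976, 0.017, 0.216], [0.017, 1.0, -0.004], [-0.216, -0.0, -0.976]]
wrist_force: [16.9, 2.6, 2.5]
opening: 0.421
```

Run:
```python
from h import *
st();go(tf(deckT(RACK),[0,-.085,.047])[0],Rg=Rdeck());o=get_obs();print("F tool",o["eef_rot"].T@o["wrist_force"])
```

```text
t 29.15 q [-0.53  0.47  0.78  2.06 -0.66  0.6   2.23] p [ 0.6017 -0.1102  0.1019] xang 179.0 tilt [-0.216 -0.    -0.976] F [16.9  2.6  2.5] op 0.421
turn [-0.02  0.48  0.02] shift [ 0.0007 -0.0001  0.0008]
F tool [-16.95772702   2.9210141    1.14673283]
```

Request:
servo_tool([
  {"x":-0.003,"y":0,"z":0.001,"rx":0,"ry":0,"rz":0,"hand":-1},
  {"x":0,"y":0,"z":0.001,"rx":0,"ry":0,"rz":0,"hand":-1},
  {"x":0,"y":0,"z":0,"rx":0,"ry":0,"rz":0,"hand":0},
  {"x":0,"y":0,"z":0,"rx":0,"ry":0,"rz":0,"hand":0.2},
  {"x":0,"y":0,"z":0,"rx":0,"ry":0,"rz":0,"hand":0.4},
  {"x":0,"y":0,"z":0,"rx":0,"ry":0,"rz":0,"hand":0.4},
  {"x":0,"y":0,"z":-0.02,"rx":0,"ry":0,"rz":0,"hand":0.4},
  {"x":0,"y":0,"z":-0.04,"rx":0,"ry":0,"rz":0,"hand":0.4},
  {"x":0,"y":0,"z":-0.05,"rx":0,"ry":0,"rz":0,"hand":0.4},
  {"x":0,"y":0,"z":-0.05,"rx":0,"ry":6,"rz":0,"hand":0.4},
  {"x":0,"y":0,"z":0,"rx":0,"ry":6.3,"rz":0,"hand":0.4},
])

```text
time: 30.52
eef_pos: [0.5687, -0.1096, 0.2592]
eef_rot: [[-1.0, 0.017, -0.001], [0.017, 1.0, 0.002], [0.001, 0.002, -1.0]]
wrist_force: [0.2, 1.2, -0.6]
opening: 0.699
```

Run:
```python
from h import *
st();go([.414,-.387,.02],77)
d=optics.read_camera("top");t=d["color"]
g=cv2.cvtColor(t,cv2.COLOR_RGB2HSV);m=((g[...,1]<60)&(g[...,2]>150)).astype(np.uint8);n,l,s,c=cv2.connectedComponentsWithStats(m)
for i in range(1,n):
    if 60<s[i,4]<600:print(s[i],c[i].round(1),back(d,*c[i],.02).round(3))
```

```text
t 30.525 q [-0.71  0.37  1.03  1.82 -0.35  1.14  1.99] p [ 0.5687 -0.1096  0.2592] xang 179.0 tilt [ 0.001  0.002 -1.   ] F [ 0.2  1.2 -0.6] op 0.699
turn [ 4.0000e-02 -1.7000e-01  1.0202e+02] shift [-0.305  -0.0883  0.2392]
[301 122  16  16 119] [309.5 131.5] [0.792 0.058 0.02 ]
[364 140  24  18 204] [375.3 148.3] [ 0.73  -0.194  0.02 ]
[239 167  12  28 280] [244.9 180.4] [0.598 0.296 0.02 ]
[381 167   9  10  62] [384.7 171.3] [ 0.642 -0.229  0.02 ]
[215 169  12  28 301] [220.4 182.8] [0.588 0.388 0.02 ]
[169 188  20  18 277] [178.4 196.7] [0.533 0.541 0.02 ]
[291 196  11  25  63] [293.9 211.5] [0.484 0.11  0.02 ]
[415 225  27  16 265] [428.  232.2] [ 0.414 -0.389  0.02 ]
[318 307  43  51 585] [344.2 326.7] [ 0.07 -0.08  0.02]
```

Request:
servo_tool([
  {"x":0,"y":0,"z":-0.01,"rx":0,"ry":0,"rz":10.2,"hand":0.5},
  {"x":0,"y":0,"z":-0.01,"rx":0,"ry":0,"rz":10.2,"hand":0.5},
  {"x":0,"y":0,"z":0,"rx":0,"ry":0,"rz":10.2,"hand":0.5},
  {"x":0,"y":0,"z":0,"rx":0,"ry":0,"rz":10.2,"hand":0.5},
  {"x":0,"y":0,"z":0,"rx":0,"ry":0,"rz":10.2,"hand":0.5},
  {"x":0,"y":0,"z":0,"rx":0,"ry":0,"rz":10.2,"hand":0.5},
  {"x":0,"y":0,"z":0,"rx":0,"ry":0,"rz":10.2,"hand":0.5},
  {"x":0,"y":0,"z":0,"rx":0,"ry":0,"rz":10.2,"hand":0.5},
  {"x":0,"y":0,"z":0,"rx":0,"ry":0,"rz":10.2,"hand":0.5},
  {"x":0,"y":0,"z":0,"rx":0,"ry":0,"rz":10.2,"hand":0.5},
])

```text
time: 31.82
eef_pos: [0.5675, -0.1102, 0.2745]
eef_rot: [[0.232, 0.973, -0.004], [0.973, -0.232, 0.0], [-0.001, -0.004, -1.0]]
wrist_force: [0.4, 0.1, 0.5]
opening: 0.75
```

Request:
servo_tool([
  {"x":-0.047,"y":-0.011,"z":0,"rx":0,"ry":0,"rz":0,"hand":0.5},
  {"x":-0.047,"y":-0.011,"z":0,"rx":0,"ry":0,"rz":0,"hand":0.5},
  {"x":-0.047,"y":-0.011,"z":0,"rx":0,"ry":0,"rz":0,"hand":0.5},
  {"x":-0.047,"y":-0.011,"z":0,"rx":0,"ry":0,"rz":0,"hand":0.5},
  {"x":-0.047,"y":-0.011,"z":0,"rx":0,"ry":0,"rz":0,"hand":0.5},
  {"x":-0.047,"y":-0.011,"z":0,"rx":0,"ry":0,"rz":0,"hand":0.5},
  {"x":-0.047,"y":-0.011,"z":0,"rx":0,"ry":0,"rz":0,"hand":0.5},
  {"x":-0.046,"y":-0.011,"z":0,"rx":0,"ry":0,"rz":0,"hand":0.5},
  {"x":0,"y":0,"z":0,"rx":0,"ry":0,"rz":0,"hand":0.5},
  {"x":0,"y":0,"z":0,"rx":0,"ry":0,"rz":0,"hand":0.5},
])

```text
time: 33.08
eef_pos: [0.3973, -0.4553, 0.275]
eef_rot: [[0.226, 0.974, -0.004], [0.974, -0.226, 0.001], [-0.0, -0.004, -1.0]]
wrist_force: [-0.2, -0.4, 0.2]
opening: 0.745
```

Run:
```python
from h import *
import pickle
st();go([.414,-.387,.02],77)
d=wrist();pickle.dump({k:d[k] for k in("camera_matrix","extrinsics")},open("w11.pkl","wb"));cv2.imwrite("pics/w11.png",d["color"][:,:,::-1])
```

```text
t 33.075 q [-0.1   0.5   1.19  1.75 -0.49  1.23  0.99] p [ 0.3973 -0.4553  0.275 ] xang 76.9 tilt [-0.    -0.004 -1.   ] F [-0.2 -0.4  0.2] op 0.745
turn [-0.23  0.   -0.08] shift [0.0703 0.0009 0.255 ]
```

View pics/w11.png

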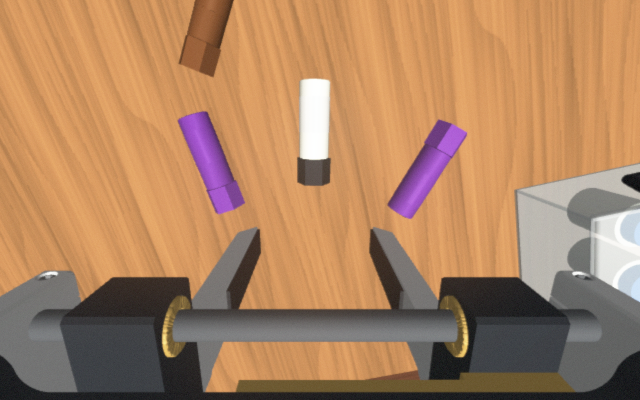

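t2 is the white tube with the black cap, plain end at (315,80) and cap end at (314,185). It's clear of the purple look-alikes at (210,160) and (430,168).

Run:
```python
from h import *
import pickle
d=pickle.load(open("w11.pkl","rb"))
A,B=back(d,315,80,.04),back(d,314,185,.04);v=B-A;L=np.linalg.norm(v);y=np.rad2deg(np.arctan2(v[1],v[0]));print(A.round(4),B.round(4),L.round(4),"yaw",y.round(1))
o=(A+B)/2-v/L*.0175;print("org",o.round(4));o[2]=.0245;go(o,180+y)
```

```text
[ 0.4227 -0.3392  0.04  ] [ 0.3915 -0.4676  0.04  ] 0.1322 yaw -103.7
org [ 0.4113 -0.3864  0.04  ]
turn [-0.23 -0.    0.66] shift [ 0.0695 -0.0032  0.2506]
```

Request:
servo_tool([
  {"x":0.035,"y":-0.0016,"z":0.03,"rx":-0.2,"ry":0,"rz":0.6,"hand":0.4},
  {"x":0.0345,"y":-0.001,"z":0.03,"rx":0,"ry":0,"rz":0,"hand":0.4},
  {"x":0,"y":0,"z":0.05,"rx":0,"ry":0,"rz":0,"hand":0.4},
  {"x":0,"y":0,"z":0.05,"rx":0,"ry":0,"rz":0,"hand":0.4},
  {"x":0,"y":0,"z":0.05,"rx":0,"ry":0,"rz":0,"hand":0.4},
  {"x":0,"y":0,"z":0.025,"rx":0,"ry":0,"rz":0,"hand":0.4},
  {"x":0,"y":0,"z":0.015,"rx":0,"ry":0,"rz":0,"hand":0.4},
  {"x":0,"y":0,"z":0,"rx":0,"ry":0,"rz":0,"hand":0.4},
])

```text
time: 34.12
eef_pos: [0.411, -0.3866, 0.0252]
eef_rot: [[0.235, 0.972, -0.001], [0.972, -0.235, 0.0], [-0.0, -0.001, -1.0]]
wrist_force: [0.1, -0.5, 0.3]
opening: 0.699
```

Request:
servo_tool([
  {"x":0,"y":0,"z":0,"rx":0,"ry":0,"rz":0,"hand":-1},
  {"x":0,"y":0,"z":0,"rx":0,"ry":0,"rz":0,"hand":-1},
  {"x":0,"y":0,"z":0,"rx":0,"ry":0,"rz":0,"hand":-1},
  {"x":0,"y":0,"z":0,"rx":0,"ry":0,"rz":0,"hand":-1},
  {"x":0,"y":0,"z":0,"rx":0,"ry":0,"rz":0,"hand":-1},
  {"x":0,"y":0,"z":0,"rx":0,"ry":0,"rz":0,"hand":-1},
  {"x":0,"y":0,"z":0,"rx":0,"ry":0,"rz":0,"hand":-1},
])

```text
time: 35.0
eef_pos: [0.4111, -0.3874, 0.026]
eef_rot: [[0.236, 0.972, 0.0], [0.972, -0.236, -0.0], [-0.0, 0.0, -1.0]]
wrist_force: [0.3, 1.1, 7.8]
opening: 0.417
```

Request:
servo_tool([
  {"x":0,"y":0,"z":-0.02,"rx":0,"ry":0,"rz":0,"hand":-1},
  {"x":0,"y":0,"z":-0.04,"rx":0,"ry":0,"rz":0,"hand":-1},
  {"x":0,"y":0,"z":-0.05,"rx":0,"ry":0,"rz":0,"hand":-1},
  {"x":0,"y":0,"z":-0.05,"rx":0,"ry":0,"rz":0,"hand":-1},
  {"x":0,"y":0,"z":-0.05,"rx":0,"ry":0,"rz":0,"hand":-1},
  {"x":0,"y":0,"z":-0.03,"rx":0,"ry":0,"rz":0,"hand":-1},
  {"x":0,"y":0,"z":0,"rx":0,"ry":0,"rz":0,"hand":-1},
])

```text
time: 35.88
eef_pos: [0.411, -0.3879, 0.268]
eef_rot: [[0.236, 0.972, 0.003], [0.972, -0.236, -0.001], [-0.001, 0.003, -1.0]]
wrist_force: [0.5, 0.1, -2.5]
opening: 0.418
```

Run:
```python
from h import *
st();d=held();go(tf(deckT(RACK),[.007,0,.16])[0],179)
```

```text
t 35.875 q [-0.3   0.44  1.26  1.85 -0.46  1.18  0.88] p [ 0.411  -0.3879  0.268 ] xang 76.3 tilt [-0.001  0.003 -1.   ] F [ 0.5  0.1 -2.5] op 0.418
white from 170 to 259 z -0.015 x 0.0518
white from 170 to 259 z -0.02 x 0.0527
white from 170 to 259 z -0.025 x 0.0536
white from 170 to 259 z 0.0 x 0.0491
[[150, 146, 133], [153, 149, 136], [197, 192, 177], [253, 253, 252], [253, 254, 252], [253, 254, 252], [253, 254, 252], [253, 254, 252], [254, 254, 253], [254, 254, 252]]
turn [ 5.0000e-02  6.0000e-02 -1.0264e+02] shift [-0.1689  0.3652  0.0535]
```

Request:
servo_tool([
  {"x":0,"y":0,"z":0,"rx":0,"ry":0,"rz":-10.2,"hand":-1},
  {"x":0,"y":0,"z":0,"rx":0,"ry":0,"rz":-10.2,"hand":-1},
  {"x":0,"y":0,"z":0,"rx":0,"ry":0,"rz":-10.2,"hand":-1},
  {"x":0,"y":0,"z":0,"rx":0,"ry":0,"rz":-10.2,"hand":-1},
  {"x":0,"y":0,"z":0,"rx":0,"ry":0,"rz":-10.2,"hand":-1},
  {"x":0,"y":0,"z":0,"rx":0,"ry":0,"rz":-10.2,"hand":-1},
  {"x":0,"y":0,"z":0,"rx":0,"ry":0,"rz":-10.2,"hand":-1},
  {"x":0,"y":0,"z":0,"rx":0,"ry":0,"rz":-10.2,"hand":-1},
  {"x":0,"y":0,"z":0,"rx":0,"ry":0,"rz":-10.2,"hand":-1},
  {"x":0,"y":0,"z":0,"rx":0,"ry":0,"rz":-10.2,"hand":-1},
])

```text
time: 37.17
eef_pos: [0.41, -0.3868, 0.2645]
eef_rot: [[-1.0, 0.023, -0.002], [0.023, 1.0, 0.001], [0.002, 0.001, -1.0]]
wrist_force: [-0.6, -0.5, -2.1]
opening: 0.416
```

Request:
servo_tool([
  {"x":-0.021,"y":0.045,"z":0,"rx":0,"ry":0,"rz":-0.6,"hand":-1},
  {"x":-0.021,"y":0.045,"z":0,"rx":0,"ry":0,"rz":0,"hand":-1},
  {"x":-0.021,"y":0.045,"z":0,"rx":0,"ry":0,"rz":0,"hand":-1},
  {"x":-0.021,"y":0.045,"z":0,"rx":0,"ry":0,"rz":0,"hand":-1},
  {"x":-0.021,"y":0.045,"z":0,"rx":0,"ry":0,"rz":0,"hand":-1},
  {"x":-0.021,"y":0.045,"z":0,"rx":0,"ry":0,"rz":0,"hand":-1},
  {"x":-0.021,"y":0.045,"z":0,"rx":0,"ry":0,"rz":0,"hand":-1},
  {"x":-0.021,"y":0.045,"z":0,"rx":0,"ry":0,"rz":0,"hand":-1},
  {"x":0,"y":0,"z":0,"rx":0,"ry":-4,"rz":0,"hand":-1},
  {"x":0,"y":0,"z":0,"rx":0,"ry":-4,"rz":0,"hand":-1},
  {"x":0,"y":0,"z":0,"rx":0,"ry":-4,"rz":0,"hand":-1},
  {"x":0,"y":0,"z":0,"rx":0,"ry":0,"rz":0,"hand":-1},
])

```text
time: 38.67
eef_pos: [0.5843, -0.0306, 0.2645]
eef_rot: [[-0.978, 0.018, 0.206], [0.018, 1.0, -0.003], [-0.206, 0.0, -0.979]]
wrist_force: [0.5, -0.0, -1.1]
opening: 0.417
```

Run:
```python
from h import *
st();d=held();go(tf(deckT(RACK),[.007,0,.052])[0],Rg=Rdeck());cv2.imwrite("pics/w12.png",d["color"][:,:,::-1])
```

```text
t 38.675 q [-0.63  0.14  0.63  1.95 -0.1   0.87  1.59] p [ 0.5843 -0.0306  0.2645] xang 179.0 tilt [-0.206  0.    -0.979] F [ 0.5 -0.  -1.1] op 0.417
white from 120 to 259 z -0.015 x 0.0768
white from 120 to 259 z -0.02 x 0.0769
white from 120 to 259 z -0.025 x 0.077
white from 120 to 259 z 0.0 x 0.0766
[[212, 221, 230], [210, 219, 228], [207, 217, 227], [164, 167, 175], [204, 213, 224], [216, 223, 232], [210, 218, 229], [206, 215, 225], [110, 115, 116], [108, 111, 111]]
turn [ 0.   -0.15 -0.03] shift [0.0098 0.0054 0.159 ]
```

Request:
servo_tool([
  {"x":0.0098,"y":0.0054,"z":0.04,"rx":0,"ry":-0.15,"rz":0,"hand":-1},
  {"x":0,"y":0,"z":0.05,"rx":0,"ry":0,"rz":0,"hand":-1},
  {"x":0,"y":0,"z":0.04,"rx":0,"ry":0,"rz":0,"hand":-1},
  {"x":0,"y":0,"z":0.02,"rx":0,"ry":0,"rz":0,"hand":-1},
  {"x":0,"y":0,"z":0.008,"rx":0,"ry":0,"rz":0,"hand":-1},
  {"x":0,"y":0,"z":0.004,"rx":0,"ry":0,"rz":0,"hand":-1},
  {"x":0.003,"y":0,"z":0,"rx":0,"ry":0,"rz":0,"hand":-1},
  {"x":0,"y":0,"z":0,"rx":0,"ry":0,"rz":0,"hand":-1},
])

```text
time: 39.72
eef_pos: [0.6073, -0.0254, 0.1051]
eef_rot: [[-0.977, 0.018, 0.211], [0.018, 1.0, -0.003], [-0.211, 0.0, -0.977]]
wrist_force: [0.8, 0.3, -2.2]
opening: 0.419
```

Run:
```python
from h import *
st();go(tf(deckT(RACK),[0,0,.047])[0],Rg=Rdeck())
```

```text
t 39.725 q [-0.49  0.4   0.51  2.06 -0.35  0.55  1.8 ] p [ 0.6073 -0.0254  0.1051] xang 179.0 tilt [-0.211  0.    -0.977] F [ 0.8  0.3 -2.2] op 0.419
turn [ 0.01  0.18 -0.04] shift [0.0054 0.     0.0031]
```

Request:
servo_tool([
  {"x":0.003,"y":0,"z":0.002,"rx":0,"ry":0,"rz":0,"hand":-1},
  {"x":0.001,"y":0,"z":0.0015,"rx":0,"ry":0,"rz":0,"hand":-1},
  {"x":0,"y":0,"z":0,"rx":0,"ry":0,"rz":0,"hand":-1},
])

```text
time: 40.1
eef_pos: [0.6061, -0.0247, 0.1021]
eef_rot: [[-0.977, 0.018, 0.214], [0.017, 1.0, -0.003], [-0.214, 0.001, -0.977]]
wrist_force: [-3.2, 4.3, 20.1]
opening: 0.423
```

Request:
servo_tool([
  {"x":0.0015,"y":0,"z":0.0005,"rx":0,"ry":0,"rz":0,"hand":-1},
  {"x":0,"y":0,"z":0,"rx":0,"ry":0,"rz":0,"hand":-1},
])

```text
time: 40.35
eef_pos: [0.606, -0.0247, 0.102]
eef_rot: [[-0.976, 0.018, 0.217], [0.017, 1.0, -0.003], [-0.217, 0.001, -0.976]]
wrist_force: [2.6, 3.9, 22.4]
opening: 0.42
```

Request:
servo_tool([
  {"x":0,"y":0,"z":-0.002,"rx":0,"ry":0,"rz":0,"hand":-1},
  {"x":0.002,"y":0,"z":0,"rx":0,"ry":0,"rz":0,"hand":-1},
  {"x":0,"y":0,"z":0,"rx":0,"ry":0,"rz":0,"hand":-1},
])

```text
time: 40.72
eef_pos: [0.6054, -0.0248, 0.1037]
eef_rot: [[-0.975, 0.018, 0.22], [0.017, 1.0, -0.004], [-0.22, 0.0, -0.975]]
wrist_force: [20.7, 2.1, 0.1]
opening: 0.419
```

Run:
```python
from h import *
st();go(tf(deckT(RACK),[0,0,.047])[0],Rg=Rdeck())
```

```text
t 40.725 q [-0.49  0.39  0.51  2.07 -0.35  0.53  1.8 ] p [ 0.6054 -0.0248  0.1037] xang 179.0 tilt [-0.22   0.    -0.975] F [20.7  2.1  0.1] op 0.419
turn [ 0.01  0.72 -0.01] shift [ 0.0032 -0.0005  0.0021]
```

Request:
servo_tool([
  {"x":-0.002,"y":0,"z":0.0015,"rx":0,"ry":0,"rz":0,"hand":-1},
  {"x":0,"y":0,"z":0.0005,"rx":0,"ry":0,"rz":0,"hand":-1},
  {"x":0,"y":0,"z":0,"rx":0,"ry":0,"rz":0,"hand":0},
  {"x":0,"y":0,"z":0,"rx":0,"ry":0,"rz":0,"hand":0.2},
  {"x":0,"y":0,"z":0,"rx":0,"ry":0,"rz":0,"hand":0.4},
  {"x":0,"y":0,"z":0,"rx":0,"ry":0,"rz":0,"hand":0.4},
  {"x":0,"y":0,"z":-0.02,"rx":0,"ry":0,"rz":0,"hand":0.4},
  {"x":0,"y":0,"z":-0.04,"rx":0,"ry":0,"rz":0,"hand":0.4},
  {"x":0,"y":0,"z":-0.05,"rx":0,"ry":0,"rz":0,"hand":0.4},
  {"x":0,"y":0,"z":-0.05,"rx":0,"ry":6,"rz":0,"hand":0.4},
  {"x":0,"y":0,"z":0,"rx":0,"ry":6,"rz":0,"hand":0.4},
])

```text
time: 42.1
eef_pos: [0.5699, -0.025, 0.2614]
eef_rot: [[-1.0, 0.018, 0.006], [0.018, 1.0, 0.002], [-0.006, 0.003, -1.0]]
wrist_force: [-1.1, 0.2, 0.1]
opening: 0.705
```

Request:
servo_tool([
  {"x":0.02,"y":0,"z":0,"rx":0,"ry":0,"rz":0,"hand":0.3},
  {"x":0.04,"y":0,"z":0,"rx":0,"ry":0,"rz":0,"hand":0.3},
  {"x":0.02,"y":0,"z":0,"rx":0,"ry":0,"rz":0,"hand":0.3},
  {"x":0,"y":0,"z":0,"rx":0,"ry":0,"rz":0,"hand":0.3},
  {"x":0,"y":0,"z":0,"rx":0,"ry":0,"rz":0,"hand":0.3},
])

```text
time: 42.72
eef_pos: [0.4899, -0.0234, 0.2563]
eef_rot: [[-1.0, 0.018, 0.003], [0.018, 1.0, 0.0], [-0.003, 0.0, -1.0]]
wrist_force: [-0.4, -0.6, 0.6]
opening: 0.649
```

Run:
```python
from h import *
import pickle
st();go([.44,-.068,.2],89)
d=wrist();pickle.dump({k:d[k] for k in("camera_matrix","extrinsics")},open("w13.pkl","wb"));cv2.imwrite("pics/w13.png",d["color"][:,:,::-1])
D=deckT(RACK)
print("expected tube top plain/cap px",[proj(d,tf(D,[[-.05,y,.062],[.085,y,.062]])).round(0).tolist() for y in(-.085,0)])
```

```text
t 42.725 q [-0.7   0.08  0.67  2.   -0.06  1.07  1.54] p [ 0.4899 -0.0234  0.2563] xang 179.0 tilt [-0.003  0.    -1.   ] F [-0.4 -0.6  0.6] op 0.649
turn [ 0.16  0.14 89.96] shift [-0.0455 -0.0491  0.0563]
expected tube top plain/cap px [[[239.0, 244.0], [241.0, 360.0]], [[315.0, 244.0], [315.0, 360.0]]]
```

View pics/w13.png

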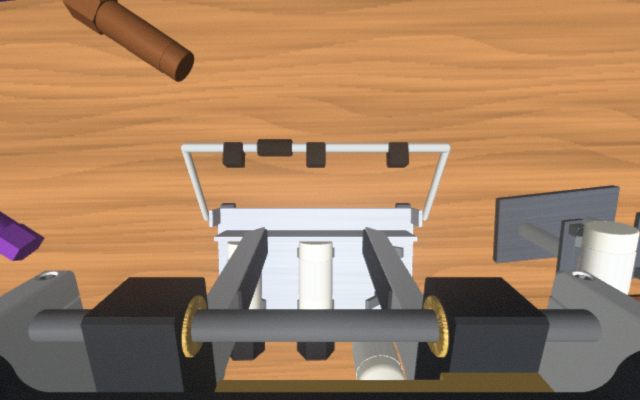

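Both long tubes are seated: plain ends at v≈242 (expected 244), cap ends at v≈357 (expected 360), columns 240 and 316. The sleeve is at (275,148). Now locating the open bar.

Run:
```python
from h import *
import pickle
d=pickle.load(open("w13.pkl","rb"));D=deckT(RACK);print("hinge",tf(D,[-.075,-.0425,.02])[0].round(4),"grip0",tf(D,[0,-.0425,.086])[0].round(4))
for q in(1.3,1.5,1.6,1.7,1.8,1.9):
    a=np.arctan2(.066,.075)+q;P=tf(D,[-.075+.0999*np.cos(a),-.0425,.02+.0999*np.sin(a)]);print(q,P[0].round(4),proj(d,P).round(1).tolist())
```

```text
hinge [ 0.5342 -0.0666  0.059 ] grip0 [ 0.5939 -0.0677  0.1391]
1.3 [ 0.473  -0.0656  0.1379] [[269.9, 183.4]]
1.5 [ 0.4585 -0.0653  0.1241] [[271.3, 165.8]]
1.6 [ 0.4524 -0.0652  0.1162] [[272.2, 158.4]]
1.7 [ 0.4471 -0.0651  0.1078] [[273.1, 152.0]]
1.8 [ 0.4427 -0.065   0.0988] [[274.1, 146.7]]
1.9 [ 0.4391 -0.065   0.0895] [[275.1, 142.4]]
```

Request:
servo_tool([
  {"x":0,"y":0,"z":0,"rx":0,"ry":0,"rz":10,"hand":0.0},
  {"x":0,"y":0,"z":0,"rx":0,"ry":0,"rz":10,"hand":0.0},
  {"x":0,"y":0,"z":0,"rx":0,"ry":0,"rz":10,"hand":0.0},
  {"x":0,"y":0,"z":0,"rx":0,"ry":0,"rz":10,"hand":0.0},
  {"x":0,"y":0,"z":0,"rx":0,"ry":0,"rz":10,"hand":0.0},
  {"x":0,"y":0,"z":0,"rx":0,"ry":0,"rz":10,"hand":0.0},
  {"x":0,"y":0,"z":0,"rx":0,"ry":0,"rz":10,"hand":0.0},
  {"x":0,"y":0,"z":0,"rx":0,"ry":0,"rz":10,"hand":0.0},
  {"x":0,"y":0,"z":0,"rx":0,"ry":0,"rz":10,"hand":0.0},
  {"x":-0.043,"y":-0.022,"z":0.02,"rx":0,"ry":0,"rz":0,"hand":0.0},
  {"x":0,"y":-0.023,"z":0.03,"rx":0,"ry":0,"rz":0,"hand":0.0},
  {"x":0,"y":0,"z":0,"rx":0,"ry":0,"rz":0,"hand":0.0},
], newtons=15)

```text
time: 44.28
eef_pos: [0.4419, -0.0661, 0.2041]
eef_rot: [[0.019, 1.0, -0.001], [1.0, -0.019, -0.001], [-0.001, -0.001, -1.0]]
wrist_force: [0.7, 0.5, 0.9]
opening: 0.5
```

Run:
```python
from h import *
st();go([.444,-.066,.104],89);d=wrist();P=tf(deckT(RACK),[-.075+.0999*np.cos(.7218+1.77),-.0425,.02+.0999*np.sin(.7218+1.77)]);print(P.round(4),proj(d,P).round(1))
im=d["color"].astype(int).sum(2);u0,v0=proj(d,P)[0].astype(int)
print("dark u in sleeve row:",np.flatnonzero(im[v0,u0-40:u0+40]<140)+u0-40);c=im[v0-40:v0+40,u0]<140;print("dark v:",np.flatnonzero(c)+v0-40)
```

```text
t 44.275 q [-0.77  0.06  0.82  2.15 -0.06  0.95  0.07] p [ 0.4419 -0.0661  0.2041] xang 88.9 tilt [-0.001 -0.001 -1.   ] F [0.7 0.5 0.9] op 0.5
turn [-0.05  0.05 -0.12] shift [0.0002 0.0021 0.1001]
[[ 0.4439 -0.0651  0.1016]] [[318.  202.4]]
dark u in sleeve row: []
dark v: []
```

Request:
servo_tool([
  {"x":0,"y":0.002,"z":0.03,"rx":0,"ry":0,"rz":0,"hand":0.0},
  {"x":0,"y":0,"z":0.03,"rx":0,"ry":0,"rz":0,"hand":0.0},
  {"x":0,"y":0,"z":0.025,"rx":0,"ry":0,"rz":0,"hand":0.0},
  {"x":0,"y":0,"z":0.016,"rx":0,"ry":0,"rz":0,"hand":0.0},
  {"x":0,"y":0,"z":0,"rx":0,"ry":0,"rz":0,"hand":-1},
  {"x":0,"y":0,"z":0,"rx":0,"ry":0,"rz":0,"hand":-1},
  {"x":0,"y":0,"z":0,"rx":0,"ry":0,"rz":0,"hand":-1},
  {"x":0,"y":0,"z":0,"rx":0,"ry":0,"rz":0,"hand":-1},
  {"x":0,"y":0,"z":0,"rx":0,"ry":0,"rz":0,"hand":-1},
])

```text
time: 45.45
eef_pos: [0.4443, -0.0655, 0.1045]
eef_rot: [[0.018, 1.0, -0.0], [1.0, -0.018, 0.001], [0.001, -0.0, -1.0]]
wrist_force: [-9.6, -0.2, 4.8]
opening: 0.187
```

Run:
```python
from h import *
st()
```

```text
t 45.45 q [-0.65  0.28  0.76  2.24 -0.3   0.72  0.3 ] p [ 0.4443 -0.0655  0.1045] xang 89.0 tilt [ 0.001 -0.    -1.   ] F [-9.6 -0.2  4.8] op 0.187
```

Request:
servo_tool([
  {"x":0,"y":0.0072,"z":-0.0127,"rx":0,"ry":0,"rz":0,"hand":-1},
  {"x":0,"y":0.0091,"z":-0.0117,"rx":0,"ry":0,"rz":0,"hand":-1},
  {"x":0,"y":0.0106,"z":-0.0102,"rx":0,"ry":0,"rz":0,"hand":-0.6},
  {"x":0,"y":0.0121,"z":-0.0085,"rx":0,"ry":0,"rz":0,"hand":-0.5},
])

```text
time: 45.95
eef_pos: [0.4804, -0.0662, 0.1475]
eef_rot: [[0.019, 1.0, -0.007], [1.0, -0.019, 0.002], [0.002, -0.007, -1.0]]
wrist_force: [-16.8, -1.3, 13.2]
opening: 0.278
```

Run:
```python
from h import *
st()
```

```text
t 45.95 q [-0.67  0.27  0.79  2.13 -0.26  0.84  0.26] p [ 0.4804 -0.0662  0.1475] xang 88.9 tilt [ 0.002 -0.007 -1.   ] F [-16.8  -1.3  13.2] op 0.278
```

Request:
servo_tool([
  {"x":0,"y":0.0131,"z":-0.0066,"rx":0,"ry":0,"rz":0,"hand":-0.5},
  {"x":0,"y":0.014,"z":-0.0047,"rx":0,"ry":0,"rz":0,"hand":-0.5},
  {"x":0,"y":0.0145,"z":-0.0025,"rx":0,"ry":0,"rz":0,"hand":-0.5},
  {"x":0,"y":0.0148,"z":-0.0004,"rx":0,"ry":0,"rz":0,"hand":-0.5},
])

```text
time: 46.45
eef_pos: [0.5419, -0.0672, 0.1623]
eef_rot: [[0.018, 1.0, 0.003], [1.0, -0.018, 0.0], [0.0, 0.003, -1.0]]
wrist_force: [-2.8, 0.2, 1.6]
opening: 0.249
```

Run:
```python
from h import *
st()
```

```text
t 46.45 q [-0.61  0.36  0.76  1.99 -0.31  0.91  0.3 ] p [ 0.5419 -0.0672  0.1623] xang 89.0 tilt [ 0.     0.003 -1.   ] F [-2.8  0.2  1.6] op 0.249
```

Request:
servo_tool([
  {"x":0,"y":0.0145,"z":0.0018,"rx":0,"ry":0,"rz":0,"hand":-0.5},
  {"x":0,"y":0.0143,"z":0.004,"rx":0,"ry":0,"rz":0,"hand":-0.5},
  {"x":0,"y":0.0134,"z":0.0059,"rx":0,"ry":0,"rz":0,"hand":-0.5},
  {"x":0,"y":0.011,"z":0.0085,"rx":0,"ry":0,"rz":0,"hand":-0.5},
  {"x":0,"y":0,"z":0,"rx":0,"ry":0,"rz":0,"hand":-0.5},
])

```text
time: 47.08
eef_pos: [0.5946, -0.0685, 0.1408]
eef_rot: [[0.018, 1.0, 0.001], [1.0, -0.018, -0.001], [-0.001, 0.001, -1.0]]
wrist_force: [0.2, 0.3, -0.0]
opening: 0.25
```

Run:
```python
from h import *
st()
```

```text
t 47.075 q [-0.54  0.48  0.72  1.89 -0.39  0.91  0.35] p [ 0.5946 -0.0685  0.1408] xang 89.0 tilt [-0.001  0.001 -1.   ] F [ 0.2  0.3 -0. ] op 0.25
```

Request:
servo_tool([
  {"x":0,"y":0.003,"z":0.001,"rx":0,"ry":0,"rz":0,"hand":-0.5},
  {"x":0,"y":0.002,"z":0.001,"rx":0,"ry":0,"rz":0,"hand":-0.5},
  {"x":0,"y":0,"z":0,"rx":0,"ry":0,"rz":0,"hand":-0.5},
])

```text
time: 47.45
eef_pos: [0.5984, -0.0686, 0.1396]
eef_rot: [[0.018, 1.0, 0.001], [1.0, -0.018, -0.0], [-0.0, 0.001, -1.0]]
wrist_force: [-5.6, -2.1, -2.4]
opening: 0.254
```

Request:
servo_tool([
  {"x":0,"y":0.002,"z":0.001,"rx":0,"ry":0,"rz":0,"hand":-0.5},
  {"x":0,"y":0,"z":0,"rx":0,"ry":0,"rz":0,"hand":-0.5},
])

```text
time: 47.7
eef_pos: [0.5988, -0.0687, 0.1387]
eef_rot: [[0.019, 1.0, -0.002], [1.0, -0.019, 0.001], [0.001, -0.002, -1.0]]
wrist_force: [-16.9, -0.3, 11.4]
opening: 0.252
```

The bar is against its stop (about 20 N, no further motion). I'll release, retreat and check.

Request:
servo_tool([
  {"x":0,"y":-0.003,"z":0,"rx":0,"ry":0,"rz":0,"hand":0},
  {"x":0,"y":0,"z":0,"rx":0,"ry":0,"rz":0,"hand":0.2},
  {"x":0,"y":0,"z":0,"rx":0,"ry":0,"rz":0,"hand":0.3},
  {"x":0,"y":0,"z":-0.02,"rx":0,"ry":0,"rz":0,"hand":0.3},
  {"x":0,"y":0,"z":-0.05,"rx":0,"ry":0,"rz":0,"hand":0.3},
  {"x":0,"y":0,"z":-0.05,"rx":0,"ry":0,"rz":0,"hand":0.3},
  {"x":0,"y":0,"z":-0.05,"rx":0,"ry":0,"rz":0,"hand":0.3},
  {"x":0,"y":0,"z":0,"rx":0,"ry":0,"rz":0,"hand":0.3},
  {"x":0,"y":0,"z":0,"rx":0,"ry":0,"rz":0,"hand":0.3},
])

```text
time: 48.82
eef_pos: [0.5977, -0.0683, 0.3092]
eef_rot: [[0.018, 1.0, 0.003], [1.0, -0.018, 0.0], [0.0, 0.003, -1.0]]
wrist_force: [-0.5, 0.3, -0.2]
opening: 0.649
```

Run:
```python
from h import *
st();d=wrist();cv2.imwrite("pics/w14.png",d["color"][:,:,::-1]);D=deckT(RACK)
for q in(0,.07,.15):
    a=.7218+q;P=tf(D,[[-.075+.0999*np.cos(a),y,.02+.0999*np.sin(a)] for y in(-.0425,.13,-.13)]);print(q,proj(d,P).round(1).tolist())
for y in(-.085,0):print(proj(d,tf(D,[[-.05,y,.062],[.085,y,.062]])).round(0).tolist())
```

```text
t 48.825 q [-0.64  0.31  0.82  1.71 -0.24  1.23  0.22] p [ 0.5977 -0.0683  0.3092] xang 89.0 tilt [ 0.     0.003 -1.   ] F [-0.5  0.3 -0.2] op 0.649
0 [[311.7, 186.2], [311.1, 13.1], [312.0, 257.0]]
0.07 [[306.5, 187.0], [305.1, 11.8], [307.1, 258.6]]
0.15 [[300.2, 187.8], [297.7, 10.4], [301.2, 260.1]]
[[278.0, 213.0], [386.0, 220.0]]
[[275.0, 145.0], [391.0, 147.0]]
```

View pics/w14.png

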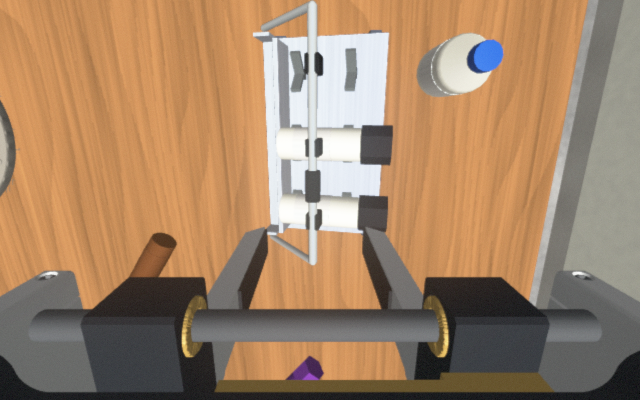

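The sleeve is at (313,186), where 311.7 is predicted for 0 rad and 306.5 for 0.07 rad, so the bar is shut. The tubes' caps are at u = 391 and 387 (predicted 391 and 386), the plain ends are at the strip, and the bottle is in place. Handing in.

```bash
python3 -c "
from cell import order
print(order.sign_off())"
```

```text
the job is handed in; nothing more can be done
None
```

The job is done and handed in at about 49 s of the 210 s allowed; the hand-in reports no verdict.

**What I did:**
- I swung the hold-down bar open to about 1.77 rad.
- I moved the two old tubes, from the middle and right cradles, to the stand's right and left cradles.
- I laid the two long tubes in the right and middle rack cradles, caps uphill. Each was pushed until it met the stop strip, backed off 2–3 mm and released.
- I swung the bar shut against its end stop.

Only two long tubes were present. The brown and purple look-alikes were not touched.

**Last checks:**
- **Bar:** in the final wrist picture the sleeve was within about 1.5 px of its predicted place at 0 rad, and on the far side from the 0.07 rad limit.
- **Long tubes:** cap ends and plain ends were within a few pixels of the seated prediction.
- **Old tubes:** both showed on the stand in the top view taken after they were placed. I did not measure them again after that.
- **Bystanders:** I never moved near the jar or bottle. The bottle showed in place in the last picture; the jar was last located in the top view partway through, near its starting place.

**What disagreed:** the first three estimates of the rack's position along x differed by about 1 cm (0.602 to 0.613 m). The estimate I used, 0.6125 m, came from the close-up of the first gripped old tube. Contact with the stop strip agreed with it to about 1 mm for the first long tube and 3 mm for the second. While opening, my path for the bar was about 1 cm off, which pushed the wrist force to about 25 N, well under the limit.

I viewed 16 pictures, two over the budget of 14.

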